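Unclamp rinsed sample jars and hang them on the drying pegs

ROBOT

A 7-joint arm with a two-finger parallel gripper is mounted at the origin on the work surface. World frame = base frame: x ahead of the robot, y to its left, z up, the work surface at z = 0. Lengths are in m, angles in rad, forces in N, time in s.
With the tool pointing down it reaches from about 0.4 to 0.85 m from the base axis. Payload 4.5 kg.
Tool frame: the origin (TCP) lies on the centre line of the jaws, within the pads' length; the fingertips stand 14 mm ahead of it and the grasp point (between the pads) lies 5 mm behind it (r.tcp_to_tips is the z of the fingertips in the tool frame, in m); z points along the fingers, y is the direction in which the jaws open and shut (so a half turn about z gives the same grasp; the last joint's range is limited). The gripper opens to 88 mm and grips with 3 to 60 N. Pads are 18 mm wide; open, the fingers measure 123 mm over their backs; the gripper's body (75 mm by 187 mm) begins 45 mm behind the grasp point.
Start: joints at [1.38, 0.689, -0.195, 1.565, 0.157, 0.902, -0.215], TCP at [0.139, -0.609, 0.253] pointing down, gripper open.
Joint ranges: [-3.01, 3.01], [-0.46, 2.08], [-1.47, 1.51], [0.13, 2.56], [-1, 4.14], [0.04, 2.09], [-2.66, 2.66]. Speed limits (rad/s): [2.57, 2.57, 3.14, 3.14, 3.14, 3.14, 3.14].

INTERFACE

Orientations are given as a unit quaternion [x, y, z, w].
In Python, from plant import r, viewer gives the robot as it stands.
- The arm moves only by the shell command python3 -m inch 'ROWS' [FORCE]. ROWS is JSON, a list of rows, each a list of 3 entries, a list of its own where there are three numbers: the closure, from 0 (fully open) to 1 (shut), then the shift along the tool's x, y, z in cm, then the turn about the tool's z in degrees. In form: [[fingers, [x, y, z], yaw], ...]. A call has 1 to 20 rows; each row is the pose to reach, as a shift and turn from the pose commanded when the call began, along the tool's axes at that moment; what a row does not reach only later rows make up. A row lasts 1/10 s, in which the tool goes at most 50 mm and 8.59 degrees, less where a joint would pass 70% of its speed; a pose out of reach is approached as far as the arm can. A call with a gripper value outside its range is refused whole. The fingers move at their own pace and stop on an object; FORCE is the grip in N (left out, the last holds). Time passes only in rows, so rows that repeat a pose let the fingers close. It gives the time, the measured TCP pose, the force and the opening at its end, in the units of the state.
- r.get_state(): the state, without advancing time (a new reading comes with each control period).
- viewer.snapshot(name): name is "side" or "top" or "wrist"; returns the picture (400x640x3 uint8, red, green, blue); there is no depth.
- viewer.camera_params(name): a dict with "intrinsics" (3x3 intrinsics, pixels), "world_to_cam" (4x4, takes a point from world to camera coordinates). Camera axes: x right, y up, looking along -z (the intrinsics and any distortion apply to the point x, -y, -z); pixel columns grow to the right and rows downward; lengths in m; the calibration is good to about 2 mm. The wrist camera is an equidistant fisheye: a pixel r from the principal point sees the ray r / f radians off the axis. A picture is of the moment at which its call begins: read the wrist's pose just before it. camera_params takes no time and is no camera call; for the wrist camera it gives the pose at the moment of the call.
- r.finish_job(): hands the job in, once; it reports no verdict.
Trained networks look in the newest picture that a camera, given by its name, has taken for a name from the list of things; names that differ only in an ending like _2 or _b are one class to them, and where a whole thing is asked for, a point or a joint stands for the part that bears it (a point fixed in the world has none). Each returns a list of dicts, best first, with "p" (0 to 1); they miss things now and then, are a little off and sometimes report something else, mostly with a low value. They report only what shows in the picture. A call takes as long as a camera call. They do not tell look-alikes from the thing itself.
- viewer.outline_of(camera, name): "pixels" (400x640 bool, what is visible of it) and "bbox" ([left, top, width, height] in pixels, round what is visible of it).
The state is a dict: "clock": time; "q": joint angles; "qd": joint speeds; "joint_torque": joint torques, N m; "tool_pos": TCP position; "eef_rot": TCP orientation; "contact_force": force on the tool from outside, world axes, zero at the start; "moment": the same for the moment, N m; "opening": opening from 0.0 (shut) to 1.0 (fully open).
Only numpy, scipy, OpenCV 4.12 (cv2) and the standard library are available. Lean on these libraries where they do the work, as an engineer would, in place of code of your own. Each camera call takes 0.05 s, during which the arm holds its last target.

TASK

The rinse shaker has stopped: lift the red ratchet pawl, slide the blue clamp bar back, take out every jar lying on the platform and hang each one mouth-down over its own green peg of the drying rack, rim flat on the slab. When all the jars are hanging, slide the empty clamp bar fully home again and lower the pawl fully back into its rack. Leave the reagent bottle, the beaker and the tip box where they are.

Things in the scene. Friction and masses are not known exactly. Their poses are not given: they have to be found in the camera images.
- shaker: Grey bench shaker, fixed. Origin: centre of its underside on the bench; x points from front fence to clamp bar, z up. Platform 300 mm wide (y) at z = 60 mm. Fence: 20 mm above the platform, inner face x = -94 mm. Side rails: 10 mm high, y = +-146 mm. Jars lie in bays at y about -105, 0, +105 mm, closed ends at the fence, centres near x = -36, z = 85 mm. A bay may be empty.
- bar (a joint): Travel (m) of the blue clamp bar, 270 mm wide along the shaker y, 18 thick, top 119 mm above the bench; its lip overhangs the jar mouths by about 12 mm. 0 = fully home (clamped), 0.06 = fully back, towards the shaker +x. Sliding friction about 2.5 N; stays where left. Locked (3 mm play) while the pawl is down.
- bar_knob0 (a point): Centre of one of the two upright black round knobs on top of the clamp bar (either will do), near its -y end, 24 mm diameter, standing from 119 to 157 mm above the bench; the point is 139 mm above the bench. Moves with the bar.
- bar_knob1 (a point): Centre of one of the two upright black round knobs on top of the clamp bar (either will do), near its +y end, 24 mm diameter, standing from 119 to 157 mm above the bench; the point is 139 mm above the bench. Moves with the bar.
- pawl (a joint): Angle (rad) of the red pawl. 0 = down, its nose in the toothed rack of the bar; grows to 1.1 as its free end is lifted; clear of the rack above 0.2. Stiff pivot, stays where left: about 2.5 N at the handle lifts it, 1.5 N lowers it. The bar moves, either way, only with the pawl up; the pawl goes fully down only with the bar fully home.
- pawl_grip (a point): Middle of the pawl's red round cross-handle (a U-shaped bail), 12 mm diameter, along the shaker's y, carried at its ends so that its middle 56 mm is free below (22 mm of air); 146 mm above the bench when down. It swings on an arc about pawl_hinge: with the pawl down it lies 65 mm from the hinge in the shaker's -x and 34 mm higher.
- pawl_hinge (a point): The pawl's pivot, fixed on the shaker, 112 mm above the bench; its axis is the shaker's y axis.
- rack: Drying rack, fixed to the bench: a grey slab 110 (its x) x 300 (its y) x 20 mm with three upright green pegs in a row along its y. Origin: centre of its underside on the bench. Axes: x across the row, y along it, z up.
- peg0 (a point): Foot of a green drying peg, on its axis, on the slab's top face (20 mm above the bench). The peg is 14 mm in diameter and 80 mm high with a rounded tip; pegs are 115 mm apart.
- peg1 (a point): Foot of a green drying peg, on its axis, on the slab's top face (20 mm above the bench). The peg is 14 mm in diameter and 80 mm high with a rounded tip; pegs are 115 mm apart.
- peg2 (a point): Foot of a green drying peg, on its axis, on the slab's top face (20 mm above the bench). The peg is 14 mm in diameter and 80 mm high with a rounded tip; pegs are 115 mm apart.
- jar_a_mid (a point): Open square sample jar, white plastic, 110 long, 50 x 50 mm outside, walls 3 mm, about 0.09 kg. One end is fully open (inside 44 x 44 mm) and has a blue band; the other is closed. This point is its centre; its x axis runs along the jar towards the open mouth (55 mm to either end). Starts lying on the shaker, mouth towards the clamp bar. May be absent.
- jar_b_mid (a point): Open square sample jar, white plastic, 110 long, 50 x 50 mm outside, walls 3 mm, about 0.09 kg. One end is fully open (inside 44 x 44 mm) and has a blue band; the other is closed. This point is its centre; its x axis runs along the jar towards the open mouth (55 mm to either end). Starts lying on the shaker, mouth towards the clamp bar. May be absent.
- jar_c_mid (a point): Open square sample jar, white plastic, 110 long, 50 x 50 mm outside, walls 3 mm, about 0.09 kg. One end is fully open (inside 44 x 44 mm) and has a blue band; the other is closed. This point is its centre; its x axis runs along the jar towards the open mouth (55 mm to either end). Starts lying on the shaker, mouth towards the clamp bar. May be absent.
- reagent: Bystander: amber reagent bottle, 72 mm diameter, 150 high, standing. Origin: centre of its underside.
- beaker: Bystander: glass beaker, 76 mm diameter at the rim, 90 high, standing. Origin: centre of its underside.
- tipbox: Bystander: yellow pipette-tip box, 85 x 120 x 60 mm. Origin: centre of its underside.
There are look-alikes about, which are no part of the job. What is shaped like the part that bears jar_c_mid but pink or purple is not meant.

How it is judged:
By the outcome, as a careful person would: the job done as asked, in the order asked, and still so for the second after the job is handed in, with the robot touching nothing.
Of jar_a, jar_b, jar_c only 2 to 3 are there at a start; the rules pass over those that are not, and their reading is None.
At some moment in a run one of jar_a, jar_b, jar_c may be knocked a few centimetres aside while the robot is not near it.
It also fails if it takes over 210 s, if anything falls off the work surface, if the arm or the gripper's body presses on something with over 40 N, if the wrist force passes 120 N, or if a joint passes its speed limit or range.

## Working session

There is one attempt and no reset: what is moved stays moved. The work goes in short steps, Python scripts to look and compute and a shell command to move; the robot and the scene stay as the last step left them, time stands still between calls to the robot, and variables do not carry over. Pictures are saved under pics/ and viewed, and the job is handed in when it is done.

```bash
ls -la; mkdir -p pics; python3 - <<'E'
from plant import r, viewer
import cv2
print(r.get_state())
for n in ("side","top","wrist"):
    im=viewer.snapshot(n); cv2.imwrite(f"pics/a_{n}.png",im[:,:,::-1])
    p=viewer.camera_params(n); print(n,p)
E
```

```text
total 12
drwxr-xr-x  3 agent agent 4096 Dec  7 13:24 .
drwxr-xr-x 23 root  root  4096 Dec  7 13:24 ..
drwxr-xr-x  2 agent agent 4096 Dec  7 13:24 pics
{'clock': 0.0, 'q': array([ 1.37977489,  0.68999744, -0.1944753 ,  1.56633064,  0.15733845,
        0.9024919 , -0.21506838]), 'qd': array([ 2.09185430e-05,  5.92528118e-04, -7.04109017e-04, -1.83616151e-03,
       -2.14981749e-04, -3.43975914e-04,  5.55806743e-04]), 'joint_torque': array([-9.25095810e-04, -5.27556074e+01, -1.26682576e+00, -1.53427219e+01,
       -5.26721694e-02,  6.58742632e-03,  1.78325699e-04]), 'tool_pos': array([ 0.13912374, -0.60870493,  0.25190421]), 'eef_rot': array([ 9.93682068e-01,  1.12227924e-01, -1.94053611e-04, -8.96603790e-04]), 'contact_force': array([ 0.30076382,  0.54372809, -0.28914188]), 'moment': array([-0.01336005, -0.06037635,  0.00059655]), 'opening': 0.9991407733197364}
side {'intrinsics': array([[387.45009606,   0.        , 324.3588963 ],
       [  0.        , 387.45009606, 196.65991092],
       [  0.        ,   0.        ,   1.        ]]), 'world_to_cam': array([[ 0.84219145, -0.53902016, -0.
[... 382 characters left out ...]
 'world_to_cam': array([[ 0.02769751, -0.99939601,  0.0209872 , -0.05217887],
       [ 0.99598732,  0.02937827,  0.08453505, -0.57292852],
       [-0.08510056,  0.01856158,  0.99619946, -1.47636414],
       [ 0.        ,  0.        ,  0.        ,  1.        ]])}
wrist {'intrinsics': array([[309.70691629,   0.        , 321.59484653],
       [  0.        , 309.70691629, 198.80236768],
       [  0.        ,   0.        ,   1.        ]]), 'world_to_cam': array([[ 0.22289281, -0.97484075, -0.00207644, -0.62503651],
       [ 0.9332742 ,  0.21400321, -0.28844739,  0.04018414],
       [ 0.28163464,  0.06235496,  0.95749349, -0.39049063],
       [ 0.        ,  0.        ,  0.        ,  1.        ]])}
```

View pics/a_side.png

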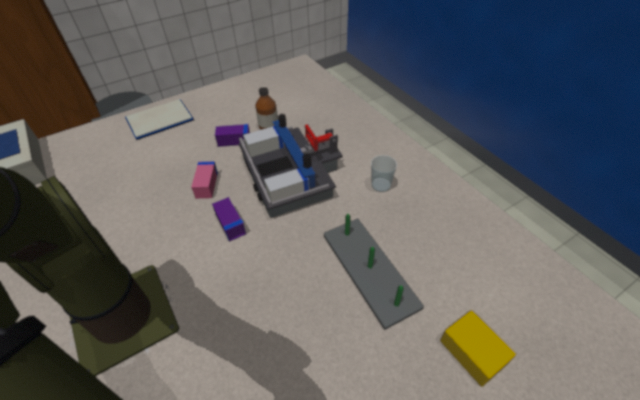

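View pics/a_top.png

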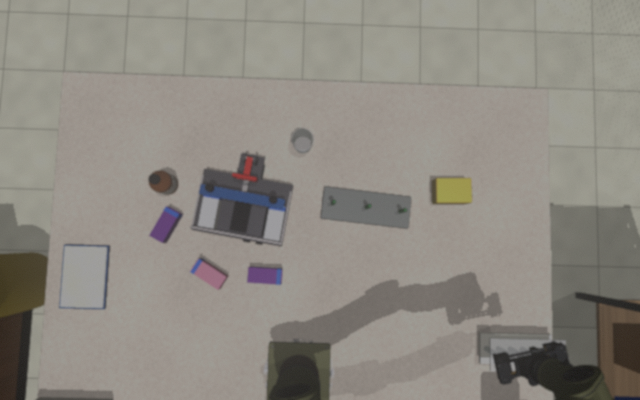

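View pics/a_wrist.png

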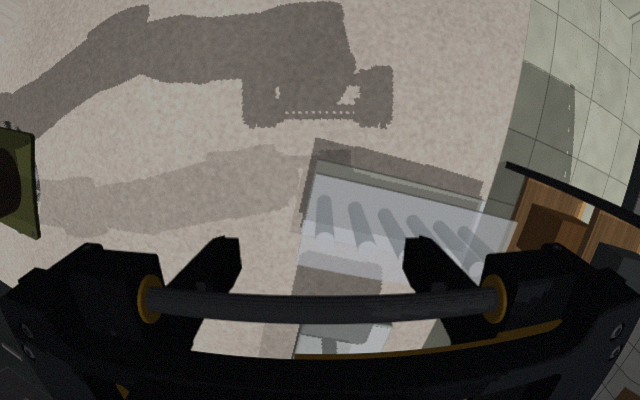

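The two overview pictures show jars in the left and right bays of the shaker (top view px ~208,212 and ~274,224). The middle bay looks empty. The rack is at (366,206), and the pink and purple look-alikes lie in front of the shaker.

```bash
cat > h.py <<'E'
import numpy as np, cv2
from plant import r, viewer
def proj(P,cam):
    p=viewer.camera_params(cam) if isinstance(cam,str) else cam
    K=p["intrinsics"];T=p["world_to_cam"]
    P=np.atleast_2d(P); c=P@T[:3,:3].T+T[:3,3]
    c=c*[1,-1,-1]
    return np.c_[c[:,0]/c[:,2]*K[0,0]+K[0,2], c[:,1]/c[:,2]*K[1,1]+K[1,2]]
def projw(P,p):
    K=p["intrinsics"];T=p["world_to_cam"]
    P=np.atleast_2d(P); c=(P@T[:3,:3].T+T[:3,3])*[1,-1,-1]
    rho=np.hypot(c[:,0],c[:,1]); th=np.arctan2(rho,c[:,2])
    return np.c_[K[0,2]+K[0,0]*th*c[:,0]/rho,K[1,2]+K[1,1]*th*c[:,1]/rho]
def ray(px,p,fish=False):
    K=p["intrinsics"];T=p["world_to_cam"]
    u=(px[0]-K[0,2])/K[0,0]; v=(px[1]-K[1,2])/K[1,1]
    if fish:
        th=np.hypot(u,v); s=np.sin(th)/max(th,1e-9); d=np.array([u*s,-v*s,-np.cos(th)])
    else: d=np.array([u,-v,-1.])
    R=T[:3,:3]; return -R.T@T[:3,3], R.T@d
def onz(px,z,cam):
    p=viewer.camera_params(cam) if isinstance(cam,str) else cam
    o,d=ray(px,p,cam=="wrist" if isinstance(cam,str) else True); return o+d*(z-o[2])/d[2]
def big(name,box,scale,fn,cam=None):
    im=viewer.snapshot(cam) if cam else name
    x,y,w,h=box; c=cv2.resize(im[y:y+h,x:x+w],None,fx=scale,fy=scale,interpolation=cv2.INTER_CUBIC)
    cv2.imwrite(fn,c[:,:,::-1]); return im
E
python3 - <<'E'
from h import *
viewer.snapshot("top");viewer.snapshot("side")
for cam in("top","side"):
  for n in ("shaker","rack","bar","bar_knob0","pawl","pawl_grip","peg0","jar_a_mid","reagent","beaker","tipbox"):
    o=viewer.outline_of(cam,n)
    for d in o[:6]:
      ys,xs=np.nonzero(d["pixels"]); print(cam,n,round(d["p"],2),d["bbox"],len(xs), xs.mean().round(1),ys.mean().round(1), cv2.minAreaRect(np.c_[xs,ys].astype(np.float32)))
big(None,(180,140,240,110),3,"pics/b_top.png","top")
big(None,(180,80,250,260),2.3,"pics/b_side.png","side")
E
```

```text
top shaker 0.52 [318.9, 188.2, 89.7, 42.9] 2908 366.1 207.6 ((366.20721435546875, 207.33322143554688), (88.88749694824219, 33.82991409301758), 6.170175075531006)
top shaker 0.26 [188.7, 154.7, 106.5, 91.9] 5215 243.8 201.0 ((244.9233856201172, 197.4371337890625), (92.94788360595703, 86.4322280883789), 12.804265975952148)
top rack 0.88 [320.5, 186.8, 90.8, 40.9] 2877 366.3 207.4 ((366.2303466796875, 207.24766540527344), (88.68376159667969, 33.55923843383789), 6.842772960662842)
top rack 0.15 [194.0, 153.6, 100.3, 94.8] 5194 243.8 200.8 ((244.54637145996094, 197.3822021484375), (92.83682250976562, 86.67681884765625), 12.011479377746582)
top bar 0.59 [199.1, 180.6, 84.0, 29.6] 972 242.2 195.8 ((243.07200622558594, 191.10401916503906), (87.1172103881836, 21.645137786865234), 10.30484676361084)
top bar_knob0 0.66 [197.1, 182.6, 87.2, 24.2] 993 242.1 195.8 ((243.01922607421875, 191.4038543701172), (87.27168273925781, 21.965007781982422), 11.309932708740234)
top pawl 0.57 [229.7, 157.6, 27.1, 26.0] 240 245.7 172.5 ((247.50001525878906, 173.5), (21.21320343017578, 25.45584487915039), 45.0)
t
[... 2638 characters left out ...]
 54.0, 71.9] 1040 298.5 149.7 ((306.7705993652344, 143.78231811523438), (78.99739074707031, 40.495750427246094), 57.528804779052734)
side jar_a_mid 0.65 [264.0, 168.1, 47.2, 35.9] 954 286.1 184.8 ((286.9243469238281, 184.24464416503906), (24.07649040222168, 43.39449691772461), 73.49563598632812)
side reagent 0.98 [252.3, 85.0, 25.8, 43.1] 636 265.6 109.0 ((265.7099914550781, 107.4699935913086), (39.88082504272461, 20.7889404296875), 81.8698959350586)
side beaker 0.88 [369.5, 156.4, 23.6, 33.0] 801 382.4 172.3 ((383.5, 173.0), (36.0, 25.0), 90.0)
side tipbox 0.63 [437.5, 314.0, 74.2, 71.8] 3072 477.0 347.2 ((476.25006103515625, 346.7500305175781), (67.88224792480469, 47.37614822387695), 45.0)
```

View pics/b_top.png

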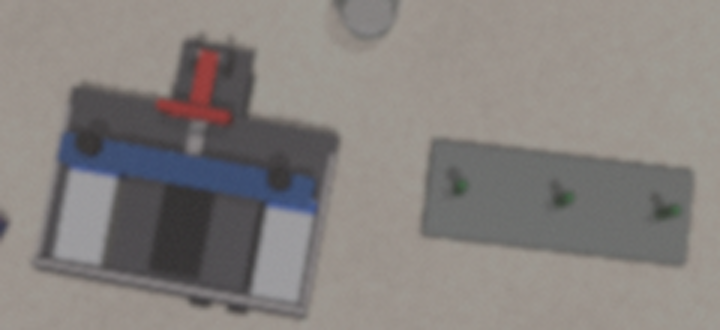

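View pics/b_side.png

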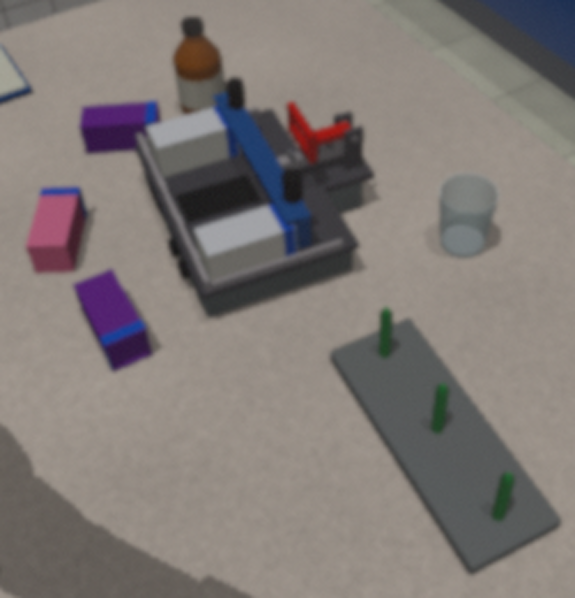

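```bash
python3 - <<'E'
from h import *
pt=viewer.camera_params("top"); ps=viewer.camera_params("side")
def on(px,z,p):
    o,d=ray(px,p); return (o+d*(z-o[2])/d[2]).round(4)
T=lambda x,y:(180+x/3,140+y/3); S=lambda x,y:(180+x/2.3,80+y/2.3)
for n,t,s,z in [("knobL",(90,138),(235,93),.139),("knobR",(279,175),(292,185),.139),("grip",(194,111),(300,132),.146),
  ("fenceFL",(37,265),None,.08),("fenceFR",(303,315),(208,290),.08),
  ("jarLnearL",(53,260),(153,172),.11),("jarLnearR",(101,266),None,.11),("jarRnearL",(251,294),(205,265),.11),("jarRnearR",(303,302),None,.11),
  ("pegtip0",(460,186),(386,311),.1),("pegtip1",(566,198),(442,386),.1),("pegtip2",(672,210),(507,476),.1),
  ("pegfoot0",(455,183),(385,352),.02),("pegfoot1",(558,198),(438,428),.02),("pegfoot2",(660,211),(499,516),.02),
  ("rackTL",(431,139),None,.02),("rackTR",(693,169),None,.02),("rackBL",(422,236),(333,355),.02),("rackBR",(685,265),(470,570),.02)]:
    print(n,on(T(*t),z,pt), on(S(*s),z,ps) if s else "")
E
```

```text
knobL [0.5987 0.2902 0.139 ] [0.5939 0.2931 0.139 ]
knobR [0.5662 0.094  0.139 ] [0.5641 0.0959 0.139 ]
grip [0.6292 0.1833 0.146 ] [0.6192 0.168  0.146 ]
fenceFL [0.4672 0.3527 0.08  ] 
fenceFR [0.4219 0.0674 0.08  ] [0.4223 0.0527 0.08  ]
jarLnearL [0.4725 0.3288 0.11  ] [0.4458 0.2415 0.11  ]
jarLnearR [0.4676 0.2786 0.11  ] 
jarRnearL [0.4428 0.1209 0.11  ] [0.4277 0.0629 0.11  ]
jarRnearR [0.436  0.0663 0.11  ] 
pegtip0 [ 0.5635 -0.0959  0.1   ] [ 0.5656 -0.0986  0.1   ]
pegtip1 [ 0.554  -0.2093  0.1   ] [ 0.5563 -0.2113  0.1   ]
pegtip2 [ 0.5444 -0.3229  0.1   ] [ 0.5451 -0.3262  0.1   ]
pegfoot0 [ 0.5733 -0.0952  0.02  ] [ 0.5693 -0.0957  0.02  ]
pegfoot1 [ 0.5598 -0.2116  0.02  ] [ 0.5584 -0.2117  0.02  ]
pegfoot2 [ 0.5484 -0.3271  0.02  ] [ 0.5472 -0.3275  0.02  ]
rackTL [ 0.6223 -0.0669  0.02  ] 
rackTR [ 0.5971 -0.364   0.02  ] 
rackBL [ 0.5126 -0.0596  0.02  ] [ 0.5162 -0.0662  0.02  ]
rackBR [ 0.4885 -0.356   0.02  ] [ 0.4875 -0.3559  0.02  ]
```

```bash
cat >> h.py <<'E'
from scipy.spatial.transform import Rotation as Rn
def tool():
    s=r.get_state(); R=Rn.from_quat(s["eef_rot"]).as_matrix(); return s["tool_pos"],R
def plan(target,xdir=None):
    """shift (cm) in tool axes and turn (deg about tool z) to bring TCP to target with tool x heading xdir deg"""
    p,R=tool(); h=np.degrees(np.arctan2(R[1,0],R[0,0]))
    d=R.T@(np.array(target)-p)*100
    t=None if xdir is None else -((xdir-h+180)%360-180)
    print("shift",d.round(2),"turn",None if t is None else round(t,1),"heading",round(h,1),"q7",r.get_state()["q"][6].round(2))
E
python3 - <<'E'
from h import *
p=viewer.camera_params("wrist");o,d=ray((320,200),p,True); pp,R=tool(); print(R.T@(o-pp),R.T@d)
plan((0.42,-0.25,0.40),81.3); plan((0.48,0.18,0.40),81.3)
E
```

```text
[ 0.07417028  0.00109037 -0.13206742] [-0.29204566 -0.00588249  0.95638629]
shift [ 35.37 -28.77 -14.73] turn -68.4 heading 12.9 q7 -0.22
shift [ 50.8  -69.35 -14.73] turn -68.4 heading 12.9 q7 -0.22
```

```bash
python3 -m inch '[[0,[0,0,-14.7],0],[0,[0,0,-14.7],0],[0,[0,0,-14.7],0],[0,[35.4,-28.8,-14.7],-68],[0,[35.4,-28.8,-14.7],-68],[0,[35.4,-28.8,-14.7],-68],[0,[35.4,-28.8,-14.7],-68],[0,[35.4,-28.8,-14.7],-68],[0,[35.4,-28.8,-14.7],-68],[0,[35.4,-28.8,-14.7],-68],[0,[35.4,-28.8,-14.7],-68],[0,[35.4,-28.8,-14.7],-68]]'; python3 -c "
from h import *
plan((0.5,0.16,0.40),81.3)"
```

```text
clock: 2.65
tool_pos: [0.4171, -0.2531, 0.4]
eef_rot: [0.76, 0.65, 0.0, 0.0]
contact_force: [0.8, -0.6, 0.3]
opening: 1.003
shift [ 4.21e+01  1.74e+00 -2.00e-02] turn -0.3 heading 81.0 q7 0.03
```

```bash
python3 -m inch '[[0,[42,1.7,0],0],[0,[42,1.7,0],0],[0,[42,1.7,0],0],[0,[42,1.7,0],0],[0,[42,1.7,0],0],[0,[42,1.7,0],0],[0,[42,1.7,0],0],[0,[42,1.7,0],0],[0,[42,1.7,0],0],[0,[42,1.7,0],0],[0,[42,1.7,0],0],[0,[42,1.7,0],0]]'; python3 -c "
from h import *
im=viewer.snapshot('wrist'); cv2.imwrite('pics/c.png',im[:,:,::-1])
import json; p=viewer.camera_params('wrist'); np.savez('c.npz',im=im,**p)"
```

```text
clock: 3.85
tool_pos: [0.4998, 0.1554, 0.3995]
eef_rot: [0.762, 0.648, -0.001, 0.001]
contact_force: [-0.0, -0.0, 0.1]
opening: 1.001
```

View pics/c.png

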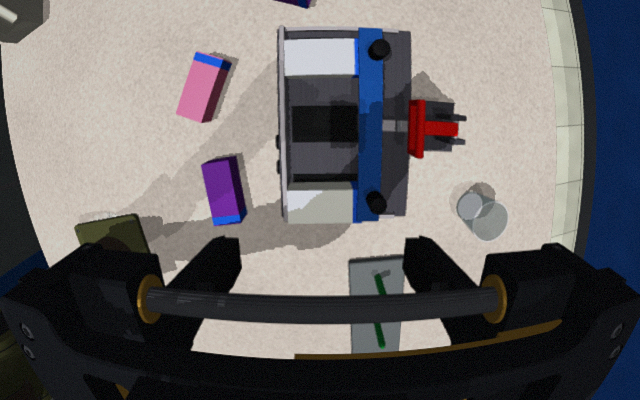

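The wrist view shows both jars in the outer bays (px 320,57 and 320,203). The middle bay is empty. The blue bar's knobs are at (380,48) and (376,203), and the red pawl is at (418,128).

```bash
python3 -c "
from h import *
d=np.load('c.npz'); big(d['im'],(265,15,210,220),3.6,'pics/c2.png')"
```

```text
(no output)
```

View pics/c2.png

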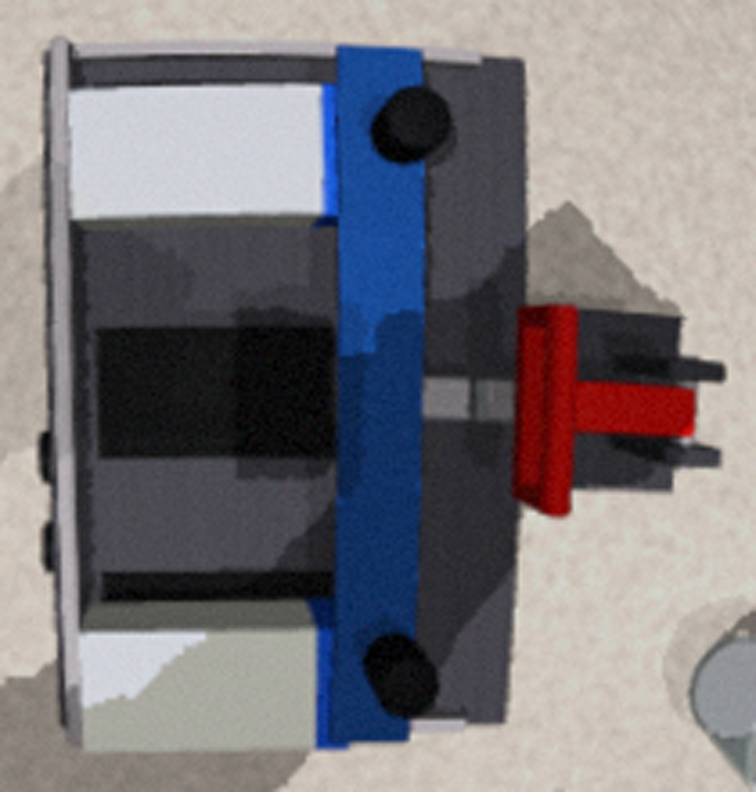

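```bash
python3 -c "
from h import *
d=np.load('c.npz')
f=lambda n,x,y,z: print(n,onz((265+x/3.6,15+y/3.6),z,d).round(4)) 
f('handle',563,410,.15)
f('handle ends',565,308,.15);f('handle ends',561,514,.15)
f('knob1',418,118,.157);f('knob0',407,683,.157)
for n,x,y in [('L cl +y',70,92),('L cl -y',70,215),('L m -y',335,223),('L m+y',335,86),('R cl+y',82,628),('R cl-y',82,748),('R m +y',332,628),('R m-y',330,746)]: f(n,x,y,.11)
f('fence top',55,42,.08);f('fence bot',72,740,.08)
p,R=tool();print(p)
"
```

```text
handle [0.6329 0.185  0.15  ]
handle ends [0.6382 0.2209 0.15  ]
handle ends [0.6282 0.148  0.15  ]
knob1 [0.5945 0.2914 0.157 ]
knob0 [0.5638 0.0967 0.157 ]
L cl +y [0.4779 0.329  0.11  ]
L cl -y [0.4702 0.2815 0.11  ]
L m -y [0.5669 0.2626 0.11  ]
L m+y [0.5756 0.3154 0.11  ]
R cl+y [0.4462 0.1236 0.11  ]
R cl-y [0.4364 0.074  0.11  ]
R m +y [0.5432 0.1077 0.11  ]
R m-y [0.5361 0.0586 0.11  ]
fence top [0.4728 0.3587 0.08  ]
fence bot [0.4274 0.0674 0.08  ]
[0.49980851 0.15537384 0.3996385 ]
```

```bash
python3 -c "
from h import *
plan((0.633,0.185,0.21),81.1)"
```

```text
shift [ 5.1  12.66 18.96] turn -0.4 heading 80.7 q7 -0.87
```

```bash
python3 -m inch '[[0,[5.1,12.7,0],-0.4],[0,[5.1,12.7,0],-0.4],[0,[5.1,12.7,0],-0.4],[0,[5.1,12.7,19],-0.4],[0,[5.1,12.7,19],-0.4],[0,[5.1,12.7,19],-0.4],[0,[5.1,12.7,19],-0.4],[0,[5.1,12.7,19],-0.4],[0,[5.1,12.7,19],-0.4],[0,[5.1,12.7,19],-0.4]]'; python3 -c "
from h import *
plan((0.633,0.185,0.143),81.1)
im=viewer.snapshot('wrist'); cv2.imwrite('pics/d.png',im[:,:,::-1])"
```

```text
clock: 4.9
tool_pos: [0.6349, 0.188, 0.2128]
eef_rot: [0.759, 0.651, 0.002, 0.001]
contact_force: [0.0, -0.2, -0.4]
opening: 1.005
shift [-0.35 -0.17  6.97] turn 0.1 heading 81.2 q7 -0.92
```

View pics/d.png

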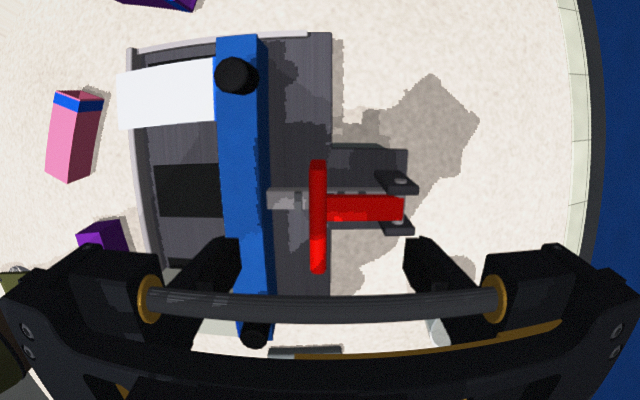

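```bash
python3 -c "
from h import *
d=viewer.camera_params('wrist')
for q in [(317,160),(318,216),(318,274)]: print(onz(q,.15,d).round(4))"
```

```text
[0.6385 0.2288 0.15  ]
[0.6332 0.1914 0.15  ]
[0.6262 0.1471 0.15  ]
```

```bash
python3 -m inch '[[0,[-0.1,-0.2,3.5],0],[0,[-0.1,-0.2,7],0],[0,[-0.1,-0.2,7],0],[0.7,[-0.1,-0.2,7],0],[1,[-0.1,-0.2,7],0],[1,[-0.1,-0.2,7],0],[1,[-0.1,-0.2,7],0],[1,[-0.1,-0.2,7],0],[1,[-0.1,-0.2,7],0]]' 20; python3 -c "
from h import *
s=r.get_state();print(s['tool_pos'],s['opening'])
# arc
c=np.array([0.065,-0.034])
for a in np.arange(0,1.11,.1):
    print(round(a,1), 'tool y (+x world)',round((65-73.36*np.cos(np.arctan2(34,65)+a))/10,2),'tool z',-round((73.36*np.sin(np.arctan2(34,65)+a)-34)/10,2))"
```

```text
clock: 5.85
tool_pos: [0.6312, 0.1869, 0.14]
eef_rot: [0.759, 0.651, 0.0, 0.0]
contact_force: [0.2, 0.2, 0.4]
opening: 0.481
[0.63116118 0.1869175  0.14003826] 0.4809488853159129
0.0 tool y (+x world) -0.0 tool z -0.0
0.1 tool y (+x world) 0.37 tool z -0.63
0.2 tool y (+x world) 0.8 tool z -1.22
0.3 tool y (+x world) 1.29 tool z -1.77
0.4 tool y (+x world) 1.84 tool z -2.26
0.5 tool y (+x world) 2.43 tool z -2.7
0.6 tool y (+x world) 3.05 tool z -3.08
0.7 tool y (+x world) 3.72 tool z -3.39
0.8 tool y (+x world) 4.41 tool z -3.63
0.9 tool y (+x world) 5.12 tool z -3.81
1.0 tool y (+x world) 5.85 tool z -3.91
1.1 tool y (+x world) 6.58 tool z -3.94
```

```bash
python3 -m inch '[[1,[0,0,0],0],[1,[0,0,0],0],[1,[0,0,0],0],[1,[0,0,0],0],[1,[0,0,0],0],[1,[0,0,0],0],[1,[0,0,0],0]]' 20
```

```text
clock: 6.55
tool_pos: [0.6321, 0.1867, 0.1398]
eef_rot: [0.759, 0.651, 0.001, 0.001]
contact_force: [5.0, -0.6, -3.5]
opening: 0.12
```

```bash
python3 -m inch '[[1,[0,0.37,-0.63],0],[1,[0,0.8,-1.22],0],[1,[0,1.29,-1.77],0],[1,[0,1.84,-2.26],0],[1,[0,2.43,-2.7],0],[1,[0,3.05,-3.08],0],[1,[0,3.72,-3.39],0],[1,[0,4.41,-3.63],0],[1,[0,5.12,-3.81],0],[1,[0,5.85,-3.91],0],[1,[0,5.85,-3.91],0],[1,[0,5.85,-3.91],0]]' 20; python3 -c "
from h import *
im=viewer.snapshot('wrist'); cv2.imwrite('pics/e.png',im[:,:,::-1])
big(None,(180,80,250,160),3,'pics/e_side.png','side')"
```

```text
clock: 7.75
tool_pos: [0.689, 0.1774, 0.1785]
eef_rot: [0.759, 0.651, -0.0, 0.0]
contact_force: [-0.7, -1.0, -11.9]
opening: 0.119
```

View pics/e.png

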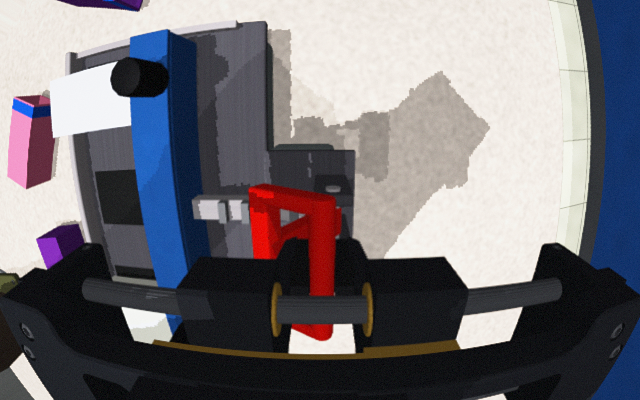

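View pics/e_side.png

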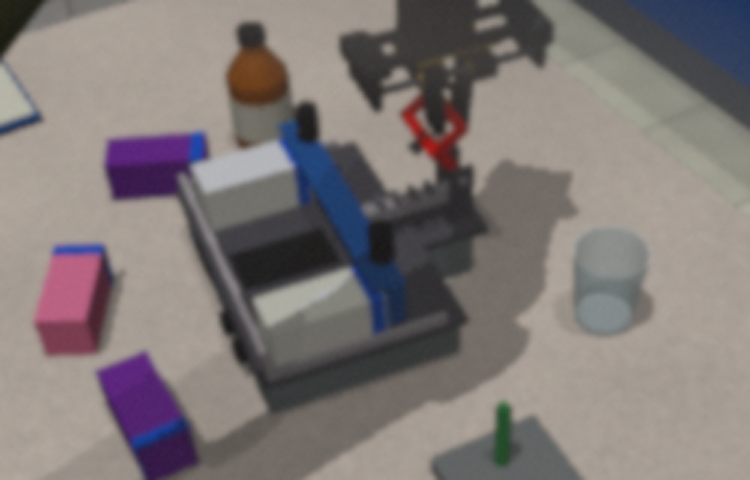

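```bash
python3 -m inch '[[0.76,[0,0,0],0],[0.76,[0,0,0],0],[0.76,[0,0,0],0],[0.76,[0,0,-1],0],[0.76,[0,0,-3],0],[0.76,[0,0,-6],0],[0.4,[0,0,-8],0],[0.4,[0,0,-8],0]]' 20; python3 -c "
from h import *
im=viewer.snapshot('wrist'); cv2.imwrite('pics/f.png',im[:,:,::-1])
plan((0.579,0.194,0.2),81.1)
plan((0.594,0.291,0.2),81.1)"
```

```text
clock: 8.65
tool_pos: [0.6909, 0.1795, 0.2639]
eef_rot: [0.759, 0.651, 0.004, 0.001]
contact_force: [0.7, 0.2, -0.1]
opening: 0.402
shift [ -0.19 -11.22   6.1 ] turn 0.2 heading 81.3 q7 -0.81
shift [  9.62 -11.21   6.13] turn 0.2 heading 81.3 q7 -0.81
```

View pics/f.png

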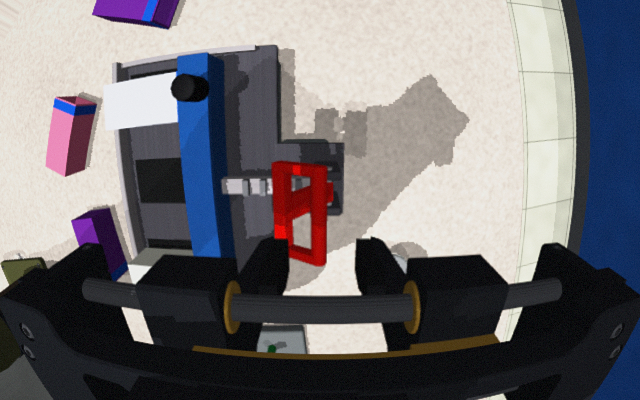

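```bash
python3 -c "
from h import *
plan((0.564,0.0967,0.14),81.1)"
```

```text
shift [-10.05 -11.25  12.08] turn 0.2 heading 81.3 q7 -0.81
```

```bash
python3 -m inch '[[0.2,[-10,-11.2,0],0],[0.2,[-10,-11.2,0],0],[0.2,[-10,-11.2,0],0],[0.2,[-10,-11.2,0],0],[0.2,[-10,-11.2,4],0],[0.2,[-10,-11.2,8],0],[0.2,[-10,-11.2,8],0]]'; python3 -c "
from h import *
im=viewer.snapshot('wrist'); cv2.imwrite('pics/g.png',im[:,:,::-1])
plan((0.564,0.0967,0.14),81.1)"
```

```text
clock: 9.4
tool_pos: [0.5598, 0.0946, 0.1742]
eef_rot: [0.759, 0.651, -0.005, -0.002]
contact_force: [-0.7, -1.1, -0.2]
opening: 0.799
shift [0.15 0.25 3.68] turn 0.2 heading 81.3 q7 -0.93
```

View pics/g.png

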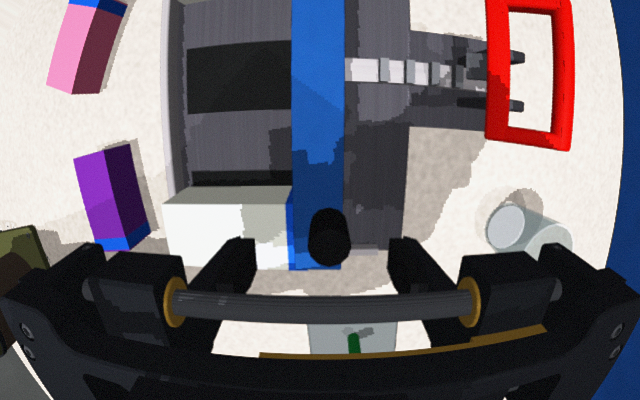

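```bash
python3 -m inch '[[0.2,[0,0.2,3.4],0],[0.2,[0,0.2,3.4],0],[0.6,[0,0.2,3.4],0],[1,[0,0.2,3.4],0],[1,[0,0.2,3.4],0],[1,[0,0.2,3.4],0],[1,[0,0.2,3.4],0],[1,[0,0.2,3.4],0],[1,[0,0.2,3.4],0],[1,[0,0.2,3.4],0]]' 20
```

```text
clock: 10.45
tool_pos: [0.5647, 0.0959, 0.145]
eef_rot: [0.759, 0.651, -0.0, -0.0]
contact_force: [-1.0, -0.5, 3.8]
opening: 0.267
```

```bash
python3 -m inch '[[1,[0,0.5,0],0],[1,[0,1.3,0],0],[1,[0,2.1,0],0],[1,[0,2.9,0],0],[1,[0,3.7,0],0],[1,[0,4.5,0],0],[1,[0,5.3,0],0],[1,[0,5.8,0],0],[1,[0,6.1,0],0],[1,[0,6.1,0],0]]' 20;python3 -c "
from h import *
im=viewer.snapshot('wrist'); cv2.imwrite('pics/g2.png',im[:,:,::-1])"
```

```text
clock: 11.45
tool_pos: [0.6234, 0.0868, 0.145]
eef_rot: [0.759, 0.651, -0.002, -0.001]
contact_force: [-6.0, 0.3, 8.4]
opening: 0.263
```

View pics/g2.png

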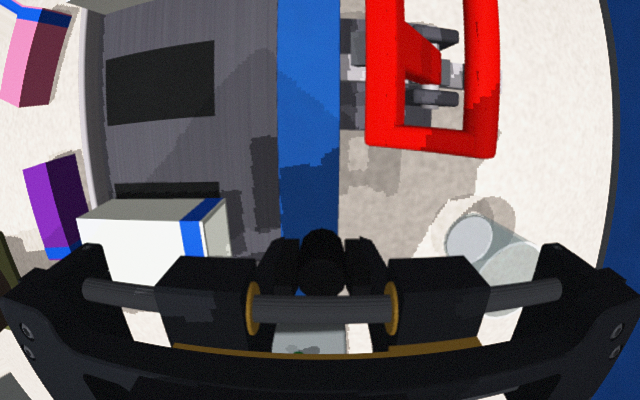

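```bash
python3 -m inch '[[0.3,[0,0,0],0],[0.3,[0,0,0],0],[0.3,[0,0,0],0],[0.3,[0,0,-4],0],[0.3,[0,0,-9],0],[0.3,[0,0,-10],0],[0.3,[0,-16,-10],-90],[0.3,[0,-16,-10],-90],[0.3,[0,-16,-10],-90],[0.3,[0,-16,-10],-90],[0.3,[0,-16,-10],-90],[0.3,[0,-16,-10],-90],[0.3,[0,-16,-10],-90],[0.3,[0,-16,-10],-90],[0.3,[0,-16,-10],-90],[0.3,[0,-16,-10],-90],[0.3,[0,-16,-10],-90],[0.3,[0,-16,-10],-90]]';python3 -c "
from h import *
plan((0.454,.097,0.2),171.1)
im=viewer.snapshot('wrist'); cv2.imwrite('pics/h.png',im[:,:,::-1]);np.savez('h.npz',**viewer.camera_params('wrist'))"
```

```text
clock: 13.3
tool_pos: [0.4672, 0.1107, 0.2444]
eef_rot: [0.076, 0.997, 0.0, -0.0]
contact_force: [0.0, -0.3, 0.9]
opening: 0.699
shift [ 1.1  -1.56  4.44] turn 0.2 heading 171.3 q7 0.26
```

View pics/h.png

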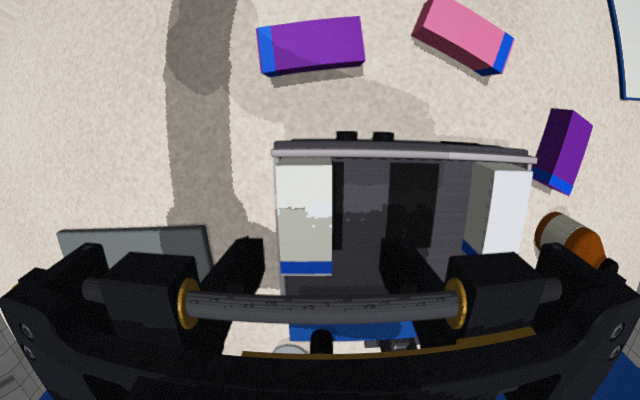

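```bash
python3 -c "
from h import *
d=np.load('h.npz')
for q in [(278,161),(331,161),(331,272),(280,274)]: print(onz(q,.11,d).round(4))
q=[(493,163),(530,168)]
for x in q: print(onz(x,.11,d).round(4))"
```

```text
[0.4328 0.0765 0.11  ]
[0.4401 0.1224 0.11  ]
[0.5489 0.1065 0.11  ]
[0.5439 0.0559 0.11  ]
[0.4626 0.2791 0.11  ]
[0.4732 0.3269 0.11  ]
```

```bash
python3 -m inch '[[0.25,[1.3,-1.55,4.4],0.2],[0.25,[1.3,-1.55,8],0.2],[0.25,[1.3,-1.55,10],0.2],[0.25,[1.3,-1.55,12],0.2],[0.25,[1.3,-1.55,12],0.2],[0.25,[1.3,-1.55,12],0.2]]' 3;python3 -c "
from h import *
plan((0.452,.0968,0.088),171.1)
im=viewer.snapshot('wrist'); cv2.imwrite('pics/i.png',im[:,:,::-1]);np.savez('h.npz',**viewer.camera_params('wrist'))"
```

```text
clock: 13.95
tool_pos: [0.452, 0.0978, 0.1251]
eef_rot: [0.078, 0.997, 0.0, -0.0]
contact_force: [-0.3, 0.3, 0.4]
opening: 0.749
shift [-0.02 -0.1   3.71] turn -0.1 heading 171.0 q7 -0.02
```

View pics/i.png

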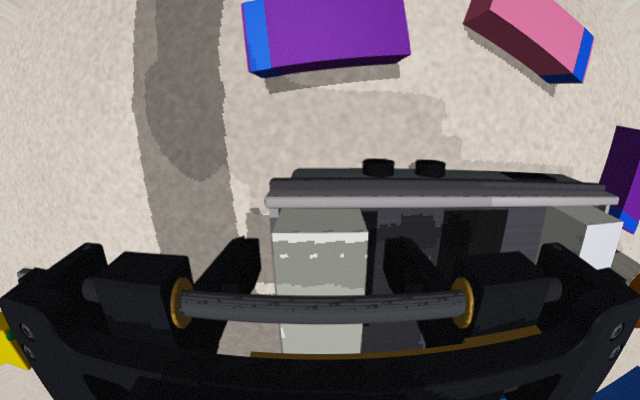

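```bash
python3 -m inch '[[0.25,[0,-0.1,2],0],[0.25,[0,-0.1,3.6],0],[0.25,[0,-0.1,3.6],0],[0.6,[0,-0.1,3.6],0],[1,[0,-0.1,3.6],0],[1,[0,-0.1,3.6],0],[1,[0,-0.1,3.6],0],[1,[0,-0.1,3.6],0],[1,[0,-0.1,3.6],0]]' 3
```

```text
clock: 14.9
tool_pos: [0.4523, 0.0969, 0.0892]
eef_rot: [0.078, 0.997, 0.0, 0.001]
contact_force: [0.8, 0.8, 4.1]
opening: 0.568
```

```bash
python3 -m inch '[[1,[0,0,-0.5],0],[1,[0,0,-1],0],[1,[0,0,-1.5],0],[1,[0,0,-2],0],[1,[0,0,-2.5],0],[1,[0,0,-3],0],[1,[0,0,-3.5],0],[1,[0,0,-4],0],[1,[0,0,-4],0]]' 3; python3 -c "
from h import *
im=viewer.snapshot('wrist'); cv2.imwrite('pics/j.png',im[:,:,::-1])
big(None,(180,80,250,160),3,'pics/j_side.png','side')"
```

```text
clock: 15.8
tool_pos: [0.4521, 0.0967, 0.1294]
eef_rot: [0.078, 0.997, 0.0, 0.001]
contact_force: [0.3, -0.9, -0.9]
opening: 0.566
```

View pics/j.png

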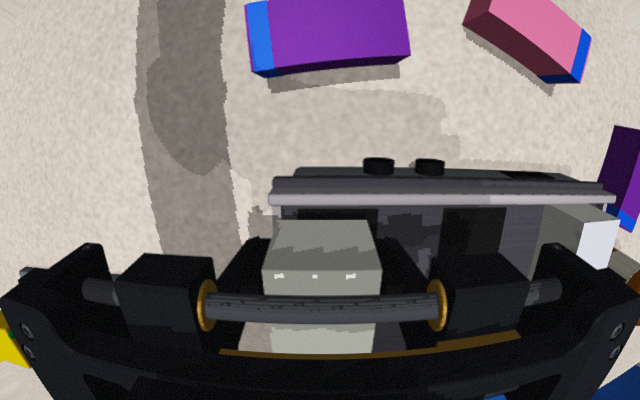

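View pics/j_side.png

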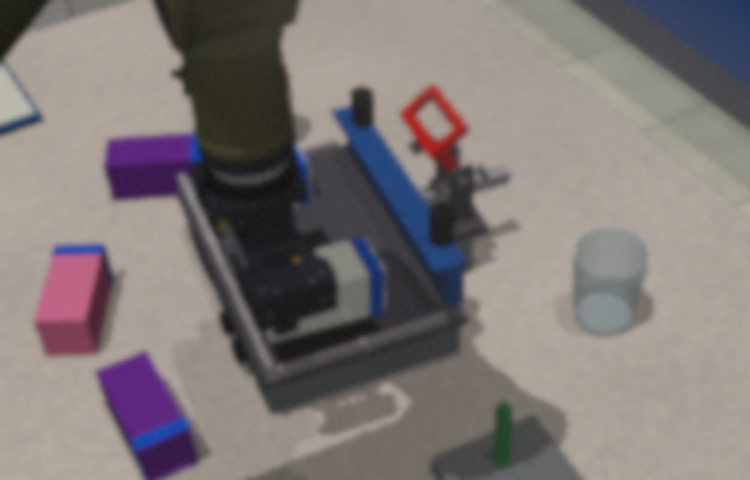

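```bash
python3 -c "
from h import *
p=viewer.camera_params('top')
def on(px,z):
    o,d=ray(px,p); return (o+d*(z-o[2])/d[2]).round(3)
for q in [(248,266),(283,266),(282,285),(248,284),(193,258),(226,274)]: print(on(q,.05))
print('reagent',on((160,180),.1),'beaker',on((302,142),.05))
plan((.46,-.03,.25),90)
plan((.46,-.03,.035),90)
"; python3 -m inch '[[1,[0,0,-4],0],[1,[0,0,-8],0],[1,[0,0,-12],0],[1,[0,0,-12],0]]' 12
```

```text
[0.35  0.174 0.05 ]
[0.353 0.06  0.05 ]
[0.292 0.061 0.05 ]
[0.293 0.172 0.05 ]
[0.372 0.353 0.05 ]
[0.323 0.244 0.05 ]
reagent [0.617 0.458 0.1  ] beaker [0.766 0.011 0.05 ]
shift [ -2.77 -12.37 -12.11] turn 81.1 heading 171.1 q7 -0.01
shift [ -2.77 -12.37   9.39] turn 81.1 heading 171.1 q7 -0.01
clock: 16.3
tool_pos: [0.4537, 0.0984, 0.2527]
eef_rot: [0.078, 0.997, 0.002, 0.004]
contact_force: [0.9, 0.0, -0.4]
opening: 0.562
```

```bash
python3 -m inch '[[1,[-2.8,-12.4,0],81],[1,[-2.8,-12.4,0],81],[1,[-2.8,-12.4,0],81],[1,[-2.8,-12.4,0],81],[1,[-2.8,-12.4,0],81],[1,[-2.8,-12.4,0],81],[1,[-2.8,-12.4,0],81],[1,[-2.8,-12.4,0],81],[1,[-2.8,-12.4,0],81],[1,[-2.8,-12.4,0],81],[1,[-2.8,-12.4,0],81],[1,[-2.8,-12.4,4],81],[1,[-2.8,-12.4,8],81],[1,[-2.8,-12.4,12],81],[1,[-2.8,-12.4,16],81],[1,[-2.8,-12.4,18],81],[1,[-2.8,-12.4,18],81]]' 12;python3 -c "
from h import *
plan((.46,-.03,.031),90)
big(None,(180,80,250,260),2.3,'pics/k_side.png','side')
im=viewer.snapshot('wrist'); cv2.imwrite('pics/k.png',im[:,:,::-1])"
```

```text
clock: 18.0
tool_pos: [0.4583, -0.0299, 0.0662]
eef_rot: [0.705, 0.709, -0.002, -0.002]
contact_force: [-1.0, 0.6, -0.6]
opening: 0.568
shift [-0.01  0.19  3.51] turn 0.3 heading 90.3 q7 -0.97
```

View pics/k_side.png

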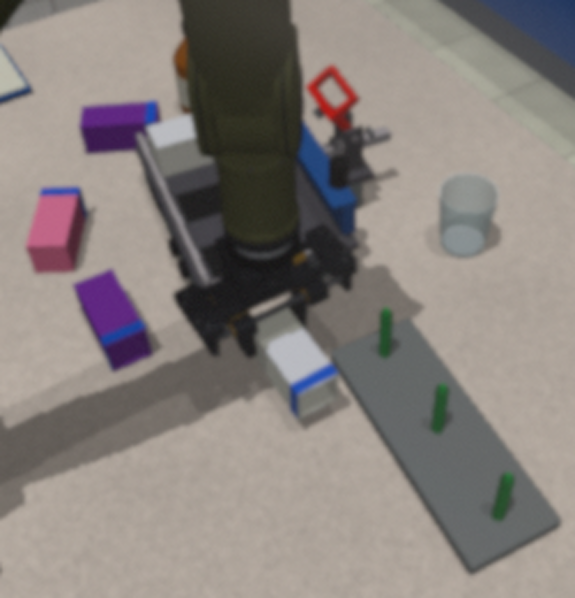

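View pics/k.png

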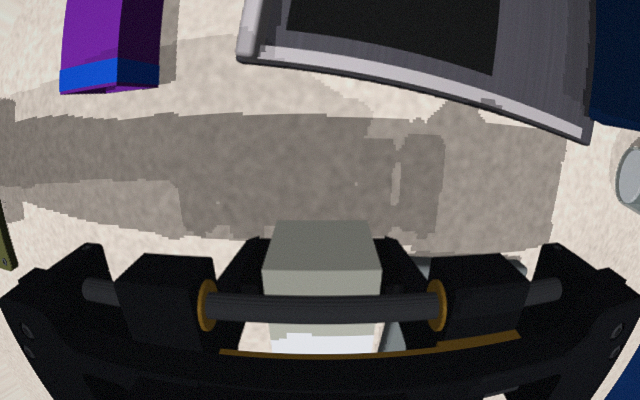

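```bash
python3 -m inch '[[1,[0,-1.8,1],0],[1,[0,-1.8,2],0],[1,[0,-1.8,3],0],[1,[0,-1.8,3.4],0],[1,[0,-1.8,3.4],0],[1,[0,-1.8,3.4],0]]' 8; python3 -m inch '[[0.3,[0,0,0],0],[0.3,[0,0,0],0],[0.3,[0,0,0],0],[0.3,[0,0,-2],0],[0.3,[0,0,-5],0],[0.3,[0,0,-8],0],[0.3,[0,0,-8],0],[0.3,[0,0,-8],0]]' 3;python3 -c "
from h import *
im=viewer.snapshot('wrist'); cv2.imwrite('pics/l.png',im[:,:,::-1]);np.savez('h.npz',**viewer.camera_params('wrist'))"
```

```text
clock: 18.7
tool_pos: [0.4434, -0.0305, 0.0357]
eef_rot: [0.707, 0.707, 0.002, 0.001]
contact_force: [-0.6, -0.0, -0.1]
opening: 0.565
clock: 19.5
tool_pos: [0.4428, -0.0307, 0.1155]
eef_rot: [0.707, 0.707, 0.001, 0.001]
contact_force: [-0.0, -0.1, -0.1]
opening: 0.701
```

View pics/l.png

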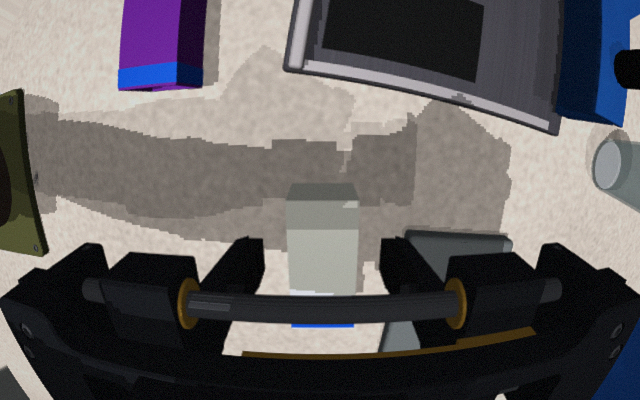

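```bash
python3 -c "
from h import *
d=np.load('h.npz')
for q in [(288,229),(357,230)]: print(onz(q,.05,d).round(4))
plan((.4434,-.015,.05),90)"
```

```text
[ 0.419  -0.0385  0.05  ]
[ 0.4666 -0.0392  0.05  ]
shift [1.6  0.12 6.47] turn 0.0 heading 90.0 q7 -1.02
```

```bash
python3 -c "
from h import *
d=np.load('h.npz')
for q,z in [((290,201),.05),((291,184),0),((290,297),.05),((290,326),.05)]: print(onz(q,z,d).round(4))
im=cv2.imread('pics/l.png'); cv2.imwrite('pics/l2.png',cv2.resize(im[170:340,250:400],None,fx=3.5,fy=3.5))"
```

```text
[ 0.4211 -0.0183  0.05  ]
[ 0.417  -0.0191 -0.    ]
[ 0.418  -0.0952  0.05  ]
[ 0.4165 -0.1248  0.05  ]
```

View pics/l2.png

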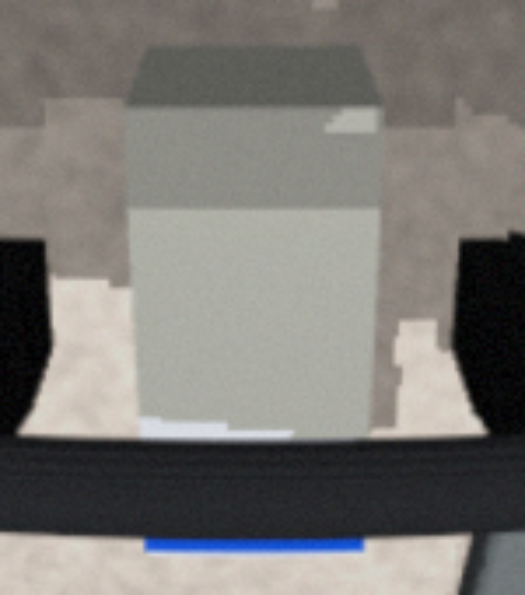

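```bash
python3 -m inch '[[0.3,[1.4,0,2],0],[0.3,[1.4,0,5],0],[0.3,[1.4,0,6.1],0],[0.3,[1.4,0,6.1],0],[0.6,[1.4,0,6.1],0],[1,[1.4,0,6.1],0],[1,[1.4,0,6.1],0],[1,[1.4,0,6.1],0],[1,[1.4,0,6.1],0]]' 3;python3 -c "
from h import *
p,R=tool();print(p)
# pivot start rel to B: (-103 axial, +40 high)
L,H=103.,44.
rad=np.hypot(L,H);a0=np.arctan2(H,-L)
for dg in range(0,95,6):
    a=a0-np.radians(dg); x=rad*np.cos(a)+L; z=rad*np.sin(a)-H
    print(dg, 'tool x',round(-x/10,2),'z',round(-z/10,2))"
```

```text
clock: 20.45
tool_pos: [0.4424, -0.0165, 0.0541]
eef_rot: [0.707, 0.707, 0.0, 0.0]
contact_force: [-0.2, 0.1, -1.1]
opening: 0.566
[ 0.44236325 -0.01647924  0.05414317]
0 tool x -0.0 z -0.0
6 tool x -0.52 z -1.05
12 tool x -1.14 z -2.05
18 tool x -1.86 z -2.97
24 tool x -2.68 z -3.81
30 tool x -3.58 z -4.56
36 tool x -4.55 z -5.21
42 tool x -5.59 z -5.76
48 tool x -6.68 z -6.2
54 tool x -7.81 z -6.52
60 tool x -8.96 z -6.72
66 tool x -10.13 z -6.8
72 tool x -11.3 z -6.76
78 tool x -12.46 z -6.59
84 tool x -13.6 z -6.3
90 tool x -14.7 z -5.9
```

```bash
python3 -m inch '[[1,[-0.26,0,-0.5],0],[1,[-0.52,0,-1.05],0],[1,[-0.8,0,-1.55],0],[1,[-1.14,0,-2.05],0],[1,[-1.5,0,-2.5],0],[1,[-1.86,0,-2.97],0],[1,[-2.3,0,-3.4],0],[1,[-2.68,0,-3.81],0],[1,[-2.68,0,-3.81],0]]' 3;python3 -c "
from h import *
big(None,(180,80,250,260),2.3,'pics/m_side.png','side')
im=viewer.snapshot('wrist'); cv2.imwrite('pics/m.png',im[:,:,::-1])"
```

```text
clock: 21.35
tool_pos: [0.4423, -0.044, 0.0923]
eef_rot: [0.707, 0.707, 0.0, 0.0]
contact_force: [0.3, -0.6, -0.5]
opening: 0.568
```

View pics/m_side.png

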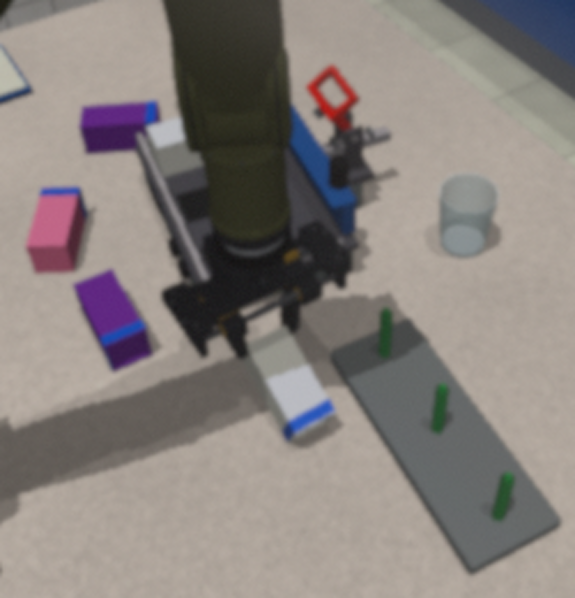

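View pics/m.png

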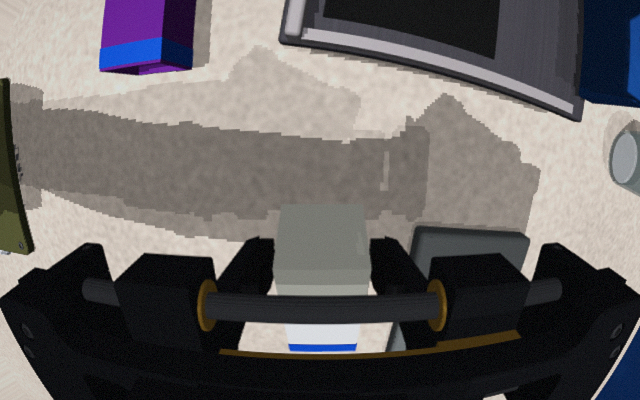

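```bash
python3 -m inch '[[1,[-0.45,0,-0.4],0],[1,[-0.9,0,-0.75],0],[1,[-1.4,0,-1.1],0],[1,[-1.87,0,-1.4],0],[1,[-2.4,0,-1.7],0],[1,[-2.91,0,-1.95],0],[1,[-3.5,0,-2.2],0],[1,[-4,0,-2.4],0],[1,[-4.6,0,-2.57],0],[1,[-5.13,0,-2.71],0],[1,[-5.7,0,-2.83],0],[1,[-6.3,0,-2.91],0],[1,[-6.3,0,-2.91],0]]' 3;python3 -c "
from h import *
big(None,(180,80,250,260),2.3,'pics/n_side.png','side')
im=viewer.snapshot('wrist'); cv2.imwrite('pics/n.png',im[:,:,::-1])"
```

```text
clock: 22.75
tool_pos: [0.4421, -0.1073, 0.121]
eef_rot: [0.707, 0.707, -0.0, 0.0]
contact_force: [0.4, 0.2, -0.2]
opening: 0.566
```

View pics/n_side.png

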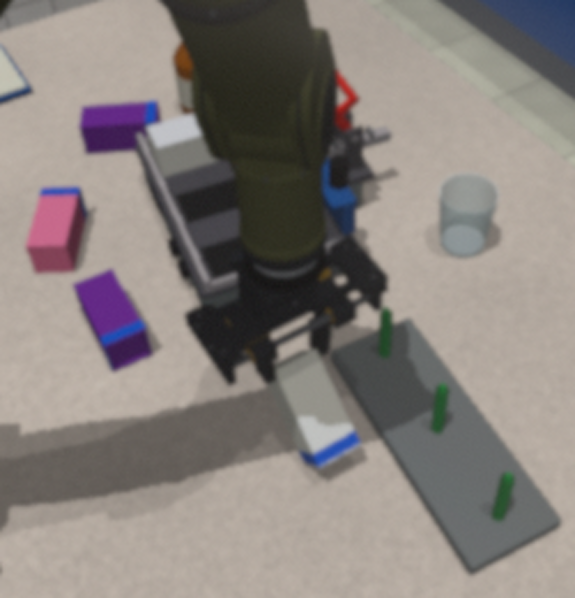

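View pics/n.png

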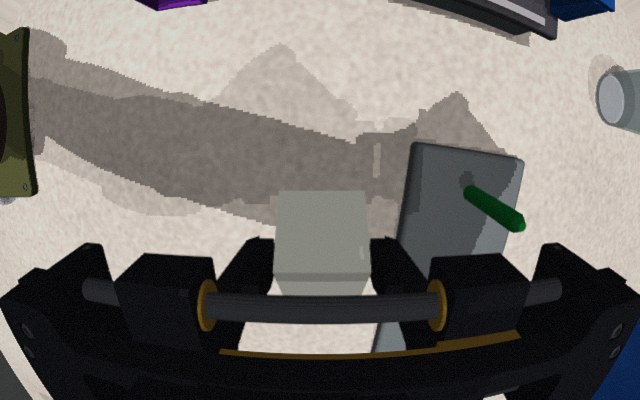

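```bash
python3 -m inch '[[1,[0.5,0,-1],0],[1,[1,0,-2],0],[1,[-4,0,-4],0],[1,[-8.5,0,-5],0],[1,[-12,0,-5.5],0],[1,[-14.5,0,-6],0],[1,[-16.3,0,-6],0],[1,[-17.5,0,-6],0],[1,[-18,0,-6],0],[1,[-18,0,-6],0],[1,[-18,0,-6],0]]' 3;python3 -c "
from h import *
big(None,(180,80,250,260),2.3,'pics/o_side.png','side')
im=viewer.snapshot('wrist'); cv2.imwrite('pics/o.png',im[:,:,::-1])"
```

```text
clock: 23.95
tool_pos: [0.4428, -0.2847, 0.181]
eef_rot: [0.706, 0.708, 0.0, -0.0]
contact_force: [-0.2, 0.3, -0.8]
opening: 0.569
```

View pics/o_side.png

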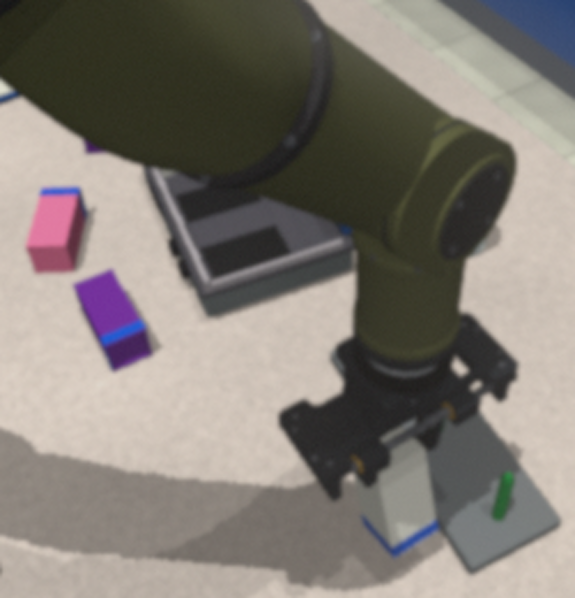

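View pics/o.png

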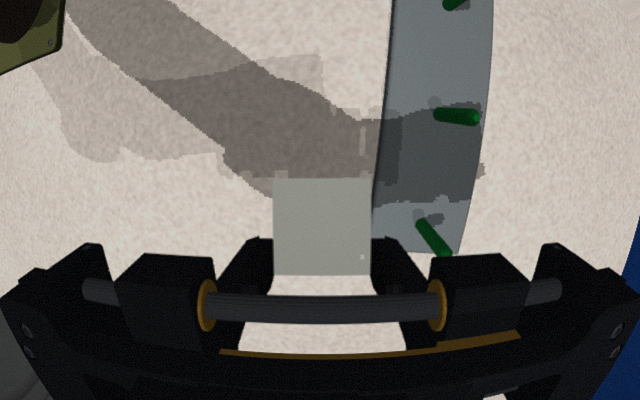

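```bash
python3 -m inch '[[1,[0,0,1.5],0],[1,[0,0,3],0],[1,[0,0,4.5],0],[1,[0,0,5.5],0],[1,[0,0,6],0],[1,[0,0,6.3],0],[1,[0,0,6.5],0],[1,[0,0,6.5],0]]' 3;python3 -c "
from h import *
s=r.get_state();print(s['tool_pos'],s['contact_force'])
big(None,(280,200,150,160),3.7,'pics/p_side.png','side')
im=viewer.snapshot('wrist'); cv2.imwrite('pics/p.png',im[:,:,::-1])"
```

```text
clock: 24.85
tool_pos: [0.4428, -0.2862, 0.1163]
eef_rot: [0.707, 0.708, 0.0, 0.0]
contact_force: [0.1, 0.1, 2.1]
opening: 0.566
[ 0.44280083 -0.28618905  0.11632908] [0.09390051 0.07978266 2.11819113]
```

View pics/p_side.png

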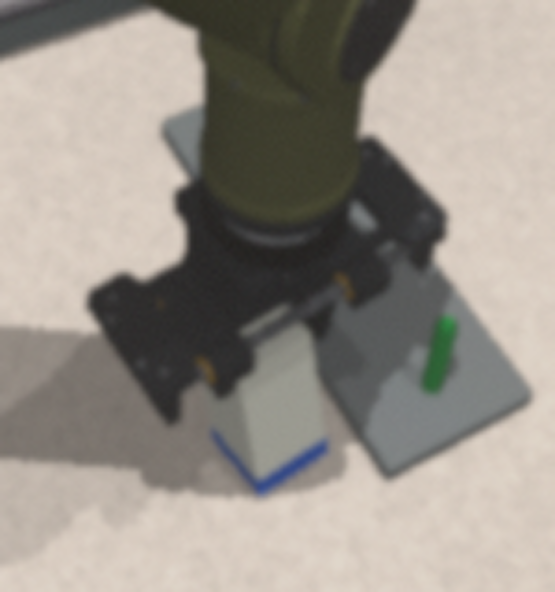

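View pics/p.png

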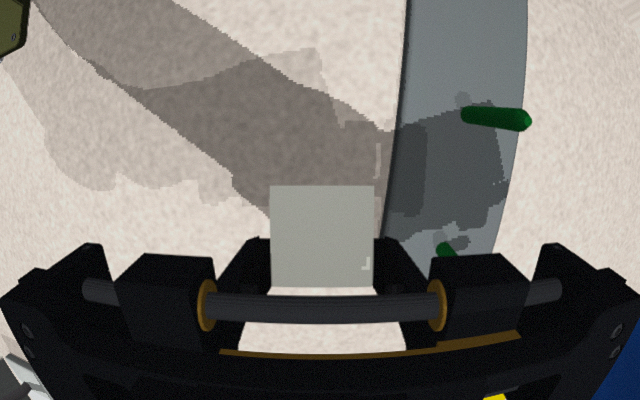

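```bash
python3 -c "
from h import *
d=viewer.camera_params('wrist')
for q in [(270,185),(374,185),(374,288),(270,288)]: print(onz(q,.11,d).round(4))"; python3 -m inch '[[0.3,[0,0,0],0],[0.3,[0,0,0],0],[0.3,[0,0,0],0],[0.3,[0,0,-1.5],0],[0.3,[0,0,-3.5],0],[0.3,[0,0,-4],0],[0.3,[0,0,-4],0]]' 3;python3 -c "
from h import *
im=viewer.snapshot('wrist'); cv2.imwrite('pics/q.png',im[:,:,::-1]);np.savez('h.npz',**viewer.camera_params('wrist'))
big(None,(280,200,150,160),3.7,'pics/q_side.png','side')"
```

```text
[ 0.4186 -0.2478  0.11  ]
[ 0.467  -0.2477  0.11  ]
[ 0.4706 -0.3041  0.11  ]
[ 0.4152 -0.3041  0.11  ]
clock: 25.65
tool_pos: [0.4429, -0.2863, 0.1564]
eef_rot: [0.707, 0.707, 0.0, 0.001]
contact_force: [-0.0, 0.5, 0.0]
opening: 0.699
```

View pics/q.png

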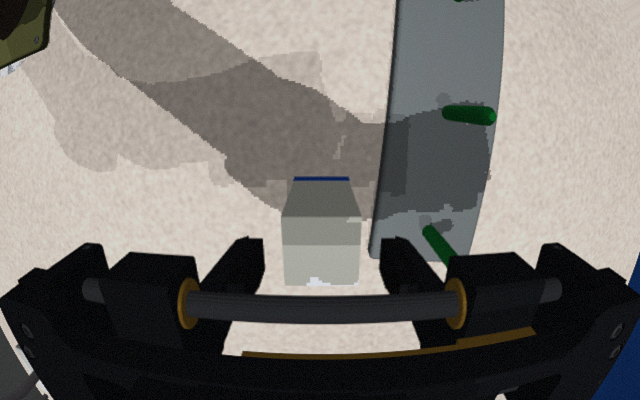

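```bash
python3 -c "
from h import *
d=np.load('h.npz')
P=[onz(q,.11,d) for q in [(282,216),(360,216),(358,285),(285,285)]]
print(np.round(P,4)); c=np.mean(P,0);print(c)
print(onz((295,178),0.0,d),onz((348,178),0.0,d))
plan((c[0],c[1],.095),90)"
```

```text
[[ 0.418  -0.2774  0.11  ]
 [ 0.4659 -0.2774  0.11  ]
 [ 0.467  -0.3273  0.11  ]
 [ 0.4176 -0.3274  0.11  ]]
[ 0.4420942 -0.3023692  0.11     ]
[ 0.4169023  -0.27875479  0.        ] [ 4.67525031e-01 -2.78702768e-01  5.55111512e-17]
shift [-1.62  0.    6.04] turn 0.1 heading 90.1 q7 -0.27
```

```bash
python3 -c "
from h import *
d=np.load('h.npz')
for n,P in [('peg2',(.5475,-.3268)),('peg1',(.5585,-.2115))]:
    print(n,projw([[*P,.02],[*P,.1],[*P,.06]],d).round(1))
im=cv2.imread('pics/q.png');cv2.imwrite('pics/q2.png',cv2.resize(im[90:290,360:520],None,fx=3.5,fy=3.5))"
python3 -m inch '[[0.3,[-1.6,0,2],0],[0.3,[-1.6,0,5],0],[0.3,[-1.6,0,6.5],0],[0.3,[-1.6,0,6.5],0],[1,[-1.6,0,6.5],0],[1,[-1.6,0,6.5],0],[1,[-1.6,0,6.5],0],[1,[-1.6,0,6.5],0],[1,[-1.6,0,6.5],0]]' 15
```

```text
peg2 [[429.1 231.6]
 [461.2 271.9]
 [443.4 249.2]]
peg1 [[450.2 112.1]
 [495.6 116. ]
 [469.8 113.6]]
clock: 26.65
tool_pos: [0.443, -0.3023, 0.0917]
eef_rot: [0.707, 0.708, 0.0, 0.001]
contact_force: [-0.8, 0.3, 4.3]
opening: 0.571
```

View pics/q2.png

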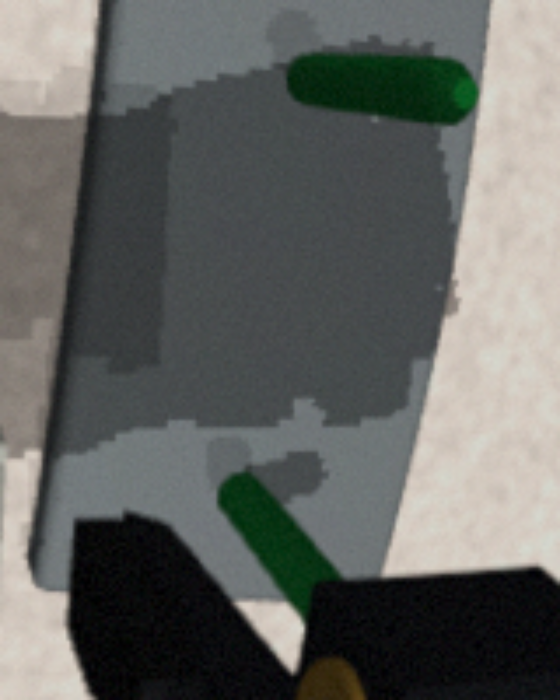

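```bash
python3 -m inch '[[1,[0,0,-3],0],[1,[0,0,-7],0],[1,[0,0,-11],0],[1,[0,0,-13.5],0],[1,[0,0,-13.5],0],[1,[-0.8,3,-13.5],0],[1,[-1.6,6.5,-13.5],0],[1,[-2.45,9.5,-13.5],0],[1,[-2.45,10.45,-13.5],0],[1,[-2.45,10.45,-13.5],0],[1,[-2.45,10.45,-13.5],0],[1,[-2.45,10.45,-13.5],0]]' 15;python3 -c "
from h import *
plan((.5475,-.3268,.112),90)
big(None,(280,160,180,200),3,'pics/r_side.png','side')
big(None,(300,160,160,100),4.5,'pics/r_top.png','top')
im=viewer.snapshot('wrist'); cv2.imwrite('pics/r.png',im[:,:,::-1])"
```

```text
clock: 27.85
tool_pos: [0.5454, -0.3265, 0.2257]
eef_rot: [0.707, 0.708, -0.001, -0.001]
contact_force: [0.1, -0.4, -1.3]
opening: 0.566
shift [-0.03  0.23 11.37] turn 0.1 heading 90.1 q7 -0.07
```

View pics/r_side.png

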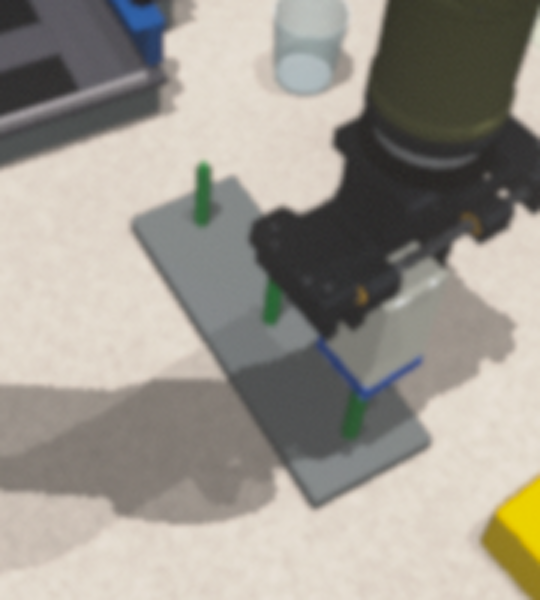

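View pics/r.png

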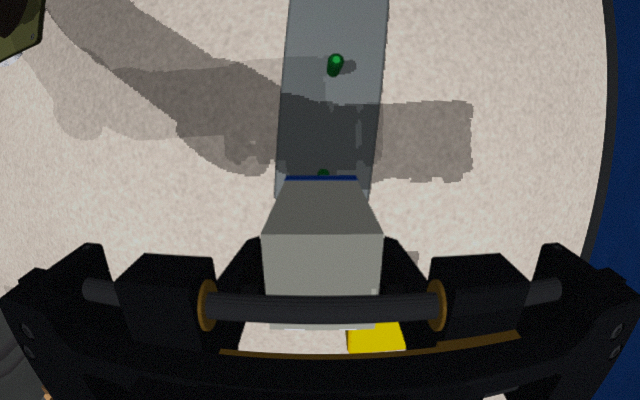

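```bash
python3 -m inch '[[1,[0,0.2,2],0],[1,[0,0.2,4],0],[1,[0,0.2,6],0],[1,[0,0.2,6],0]]' 15; python3 -m inch '[[1,[0,0,2],0],[1,[0,0,3.5],0],[1,[0,0,4.5],0],[1,[0,0,5],0],[1,[0,0,5.2],0],[1,[0,0,5.2],0]]' 15
```

```text
clock: 28.4
tool_pos: [0.5467, -0.3264, 0.1636]
eef_rot: [0.707, 0.708, -0.001, -0.002]
contact_force: [-0.6, 0.0, -0.8]
opening: 0.568
clock: 29.0
tool_pos: [0.5493, -0.3265, 0.1143]
eef_rot: [0.707, 0.708, 0.0, 0.0]
contact_force: [0.1, -0.1, -0.1]
opening: 0.564
```

```bash
python3 -m inch '[[1,[0,0,0.2],0],[1,[0,0,0.3],0],[1,[0,0,0.3],0]]' 15; python3 -m inch '[[0.3,[0,0,0],0],[0.3,[0,0,0],0],[0.3,[0,0,0],0],[0.3,[0,0,-3],0],[0.3,[0,0,-7],0],[0.3,[0,0,-11],0],[0.3,[0,0,-14],0],[0.3,[0,0,-14],0]]' 15;python3 -c "
from h import *
big(None,(280,160,180,200),3,'pics/s_side.png','side')
im=viewer.snapshot('wrist'); cv2.imwrite('pics/s.png',im[:,:,::-1]);np.savez('h.npz',**viewer.camera_params('wrist'))"
```

```text
clock: 29.3
tool_pos: [0.5495, -0.3266, 0.1118]
eef_rot: [0.707, 0.708, 0.0, 0.001]
contact_force: [-1.4, -0.2, 3.6]
opening: 0.563
clock: 30.1
tool_pos: [0.5518, -0.3266, 0.2559]
eef_rot: [0.707, 0.707, 0.002, 0.004]
contact_force: [0.8, 0.1, 0.2]
opening: 0.702
```

View pics/s_side.png

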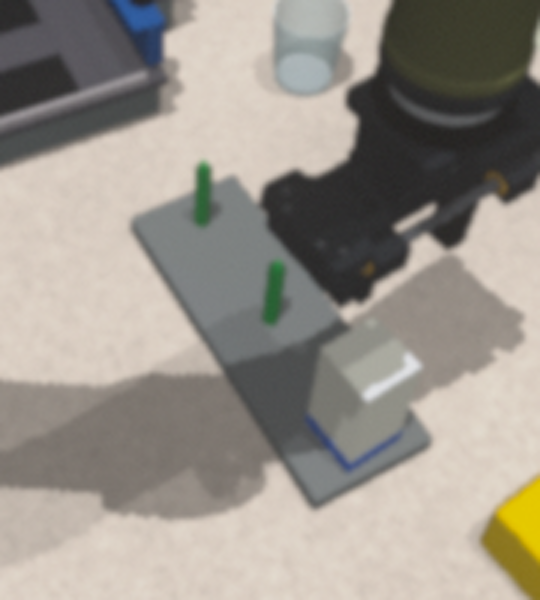

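View pics/s.png

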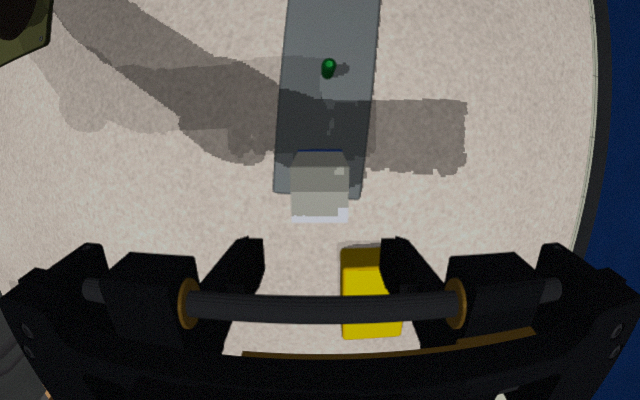

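```bash
python3 -c "
from h import *
plan((.47,-.05,.3),130);plan((.46,.304,.3),171.1)"
```

```text
shift [27.67 -7.87 -4.9 ] turn -39.9 heading 90.1 q7 -0.05
shift [63.07 -8.82 -4.92] turn -81.0 heading 90.1 q7 -0.05
```

```bash
python3 -m inch '[[0.3,[4,-1,-4.9],0],[0.3,[8,-2,-4.9],-4],[0.3,[13,-3,-4.9],-10],[0.3,[18,-4,-4.9],-16],[0.3,[22,-5,-4.9],-22],[0.3,[27,-6,-4.9],-28],[0.3,[32,-7,-4.9],-34],[0.3,[36,-8,-4.9],-40],[0.3,[41,-8.8,-4.9],-48],[0.3,[46,-8.8,-4.9],-56],[0.3,[50,-8.8,-4.9],-64],[0.3,[55,-8.8,-4.9],-72],[0.3,[60,-8.8,-4.9],-80],[0.3,[63,-8.8,-4.9],-81],[0.3,[63,-8.8,-4.9],-81],[0.3,[63,-8.8,-4.9],-81],[0.3,[63,-8.8,-4.9],-81]]' 15;python3 -c "
from h import *
plan((.46,.304,.3),171.1)
im=viewer.snapshot('wrist'); cv2.imwrite('pics/t.png',im[:,:,::-1]);np.savez('h.npz',**viewer.camera_params('wrist'))"
```

```text
clock: 31.9
tool_pos: [0.4605, 0.3013, 0.2988]
eef_rot: [0.079, 0.997, -0.002, -0.0]
contact_force: [0.1, -0.9, -0.4]
opening: 0.701
shift [ 0.09  0.26 -0.12] turn -0.1 heading 171.0 q7 0.03
```

View pics/t.png

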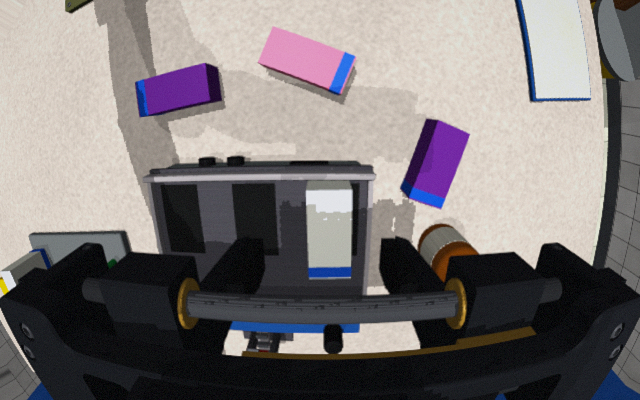

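```bash
python3 -c "
from h import *
d=np.load('h.npz')
for q in [(307,189),(352,188),(307,181),(352,180),(351,277),(309,278)]: print(q,onz(q,.11,d).round(4))
im=cv2.imread('pics/t.png');cv2.imwrite('pics/t2.png',cv2.resize(im[150:290,290:390],None,fx=4,fy=4))"
```

```text
(307, 189) [0.4691 0.2826 0.11  ]
(352, 188) [0.4756 0.3306 0.11  ]
(307, 181) [0.4604 0.2841 0.11  ]
(352, 180) [0.4668 0.3317 0.11  ]
(351, 277) [0.5851 0.3159 0.11  ]
(309, 278) [0.5783 0.2657 0.11  ]
```

View pics/t2.png

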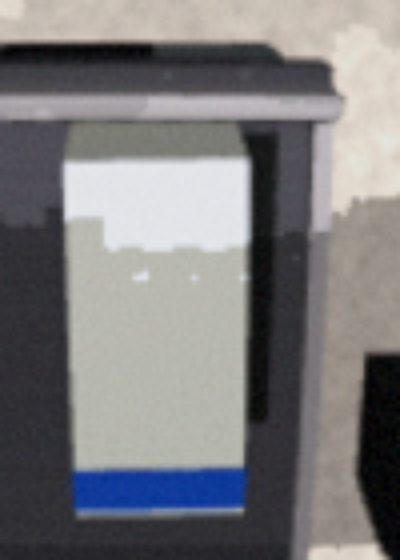

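```bash
python3 -c "
from h import *
plan((.4704,.3069,.114),171.6)"
python3 -m inch '[[0.3,[-0.85,-0.7,5],-0.6],[0.3,[-0.85,-0.7,10],-0.6],[0.3,[-0.85,-0.7,14],-0.6],[0.3,[-0.85,-0.7,14],-0.6],[0.3,[-0.85,-0.7,14],-0.6]]'; python3 -c "
from h import *
plan((.4704,.3069,.114),171.6)
im=viewer.snapshot('wrist'); cv2.imwrite('pics/u.png',im[:,:,::-1]);np.savez('h.npz',**viewer.camera_params('wrist'))"
```

```text
shift [-0.88  0.76 18.51] turn -0.6 heading 171.0 q7 0.03
clock: 32.45
tool_pos: [0.4678, 0.2946, 0.1606]
eef_rot: [0.073, 0.997, -0.0, -0.0]
contact_force: [0.1, 0.3, 1.1]
opening: 0.702
shift [-0.08  1.26  4.66] turn 0.0 heading 171.6 q7 -0.12
```

View pics/u.png

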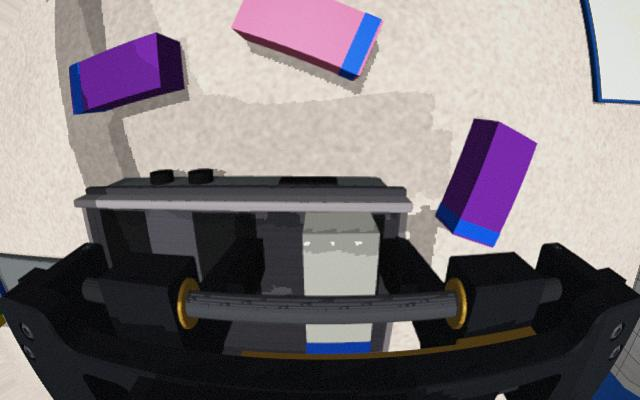

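```bash
python3 -c "
from h import *
d=np.load('h.npz')
P=[onz(q,.11,d).round(4) for q in [(303,232),(378,231)]];print(P,np.mean(P,0))"
python3 -m inch '[[0.3,[-0.1,1.26,0],0],[0.3,[-0.1,1.26,1],0],[0.3,[-0.1,1.26,2],0],[0.3,[-0.1,1.26,2],0]]';python3 -c "
from h import *
plan((.4704,.3069,.114),171.6)
im=viewer.snapshot('wrist'); cv2.imwrite('pics/u.png',im[:,:,::-1]);np.savez('h.npz',**viewer.camera_params('wrist'))"
```

```text
[array([0.4697, 0.2824, 0.11  ]), array([0.4764, 0.3307, 0.11  ])] [0.47305 0.30655 0.11   ]
clock: 32.9
tool_pos: [0.4699, 0.3066, 0.1386]
eef_rot: [0.072, 0.997, -0.001, -0.001]
contact_force: [-0.2, -1.2, 0.6]
opening: 0.706
shift [-0.05  0.05  2.46] turn 0.1 heading 171.7 q7 -0.15
```

View pics/u.png

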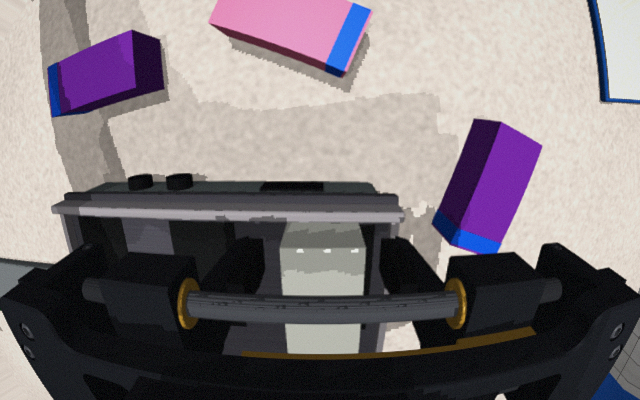

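Centred. I'll close on the top corner with a light grip and lift.

```bash
python3 -m inch '[[0.3,[-0.1,0,1.5],0],[0.3,[-0.1,0,2.4],0],[0.3,[-0.1,0,2.4],0],[0.6,[-0.1,0,2.4],0],[1,[-0.1,0,2.4],0],[1,[-0.1,0,2.4],0],[1,[-0.1,0,2.4],0],[1,[-0.1,0,2.4],0],[1,[-0.1,0,2.4],0]]' 3; python3 -m inch '[[1,[0,0,-0.5],0],[1,[0,0,-1],0],[1,[0,0,-1.7],0],[1,[0,0,-2.5],0],[1,[0,0,-3.3],0],[1,[0,0,-4.1],0],[1,[0,0,-5],0],[1,[0,0,-6],0],[1,[0,0,-7],0],[1,[0,0,-8],0],[1,[0,0,-9],0],[1,[0,0,-10],0],[1,[0,0,-11],0],[1,[0,0,-12],0],[1,[0,0,-13],0],[1,[0,0,-13],0]]' 3;python3 -c "
from h import *
big(None,(180,60,250,200),3,'pics/v_side.png','side')
im=viewer.snapshot('wrist'); cv2.imwrite('pics/v.png',im[:,:,::-1])"
```

```text
clock: 33.85
tool_pos: [0.4713, 0.3075, 0.1161]
eef_rot: [0.072, 0.997, 0.0, 0.0]
contact_force: [-0.3, 0.2, -0.2]
opening: 0.563
clock: 35.45
tool_pos: [0.4717, 0.3081, 0.2476]
eef_rot: [0.073, 0.997, 0.001, 0.001]
contact_force: [0.4, 0.4, -1.8]
opening: 0.564
```

View pics/v_side.png

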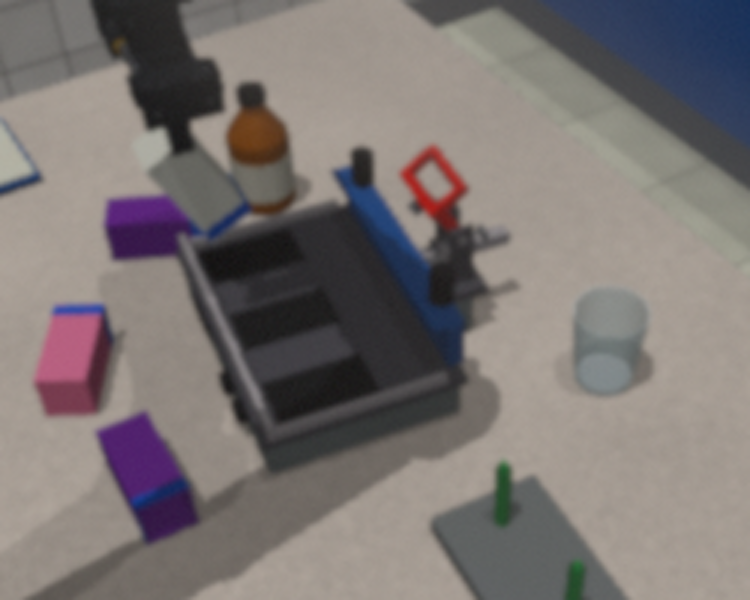

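View pics/v.png

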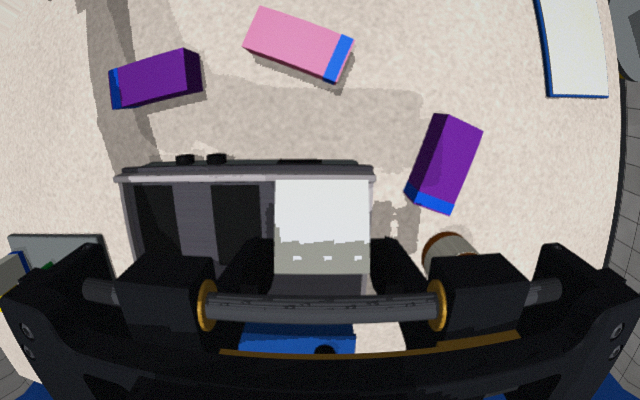

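```bash
python3 -m inch '[[1,[0,0,-1],0],[1,[0,0,-2],0],[1,[0,0,-3],0],[1,[0.5,0,-4],0],[1,[1,0,-5],0],[1,[-4,0,-7],0],[1,[-8.5,0,-8],0],[1,[-12,0,-8.5],0],[1,[-14.5,0,-9],0],[1,[-16.3,0,-9],0],[1,[-17.5,0,-9],0],[1,[-18,0,-9],0],[1,[-18,0,-9],0],[1,[-18,0,-9],0]]' 3;python3 -c "
from h import *
big(None,(180,0,250,200),3,'pics/w_side.png','side')
im=viewer.snapshot('wrist'); cv2.imwrite('pics/w.png',im[:,:,::-1])"
```

```text
clock: 36.95
tool_pos: [0.6485, 0.2819, 0.3363]
eef_rot: [0.072, 0.997, 0.0, -0.0]
contact_force: [0.0, 0.2, -1.2]
opening: 0.566
```

View pics/w_side.png

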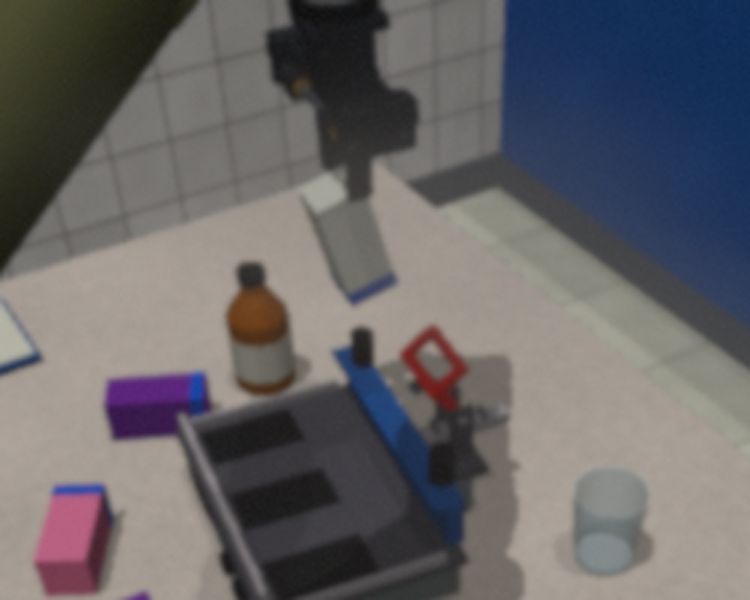

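View pics/w.png

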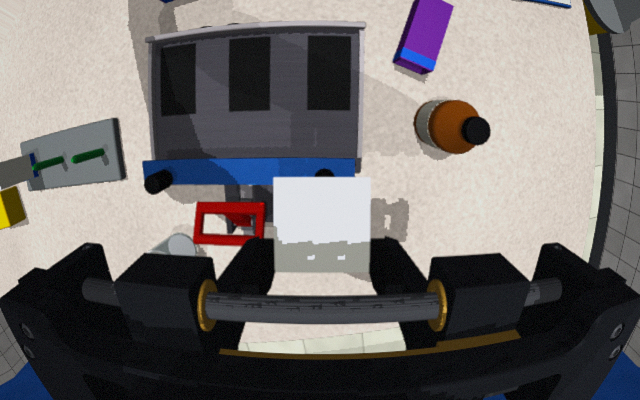

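```bash
python3 -c "
from h import *
plan((.443,.08,.30),90)"
```

```text
shift [ 17.46 -22.91   3.64] turn 81.8 heading 171.8 q7 0.44
```

```bash
python3 -m inch '[[1,[1,-1,0],3],[1,[3,-3,0],8],[1,[5,-6,0],14],[1,[7,-9,0.5],21],[1,[9,-11.5,1],28],[1,[11,-14,1.5],35],[1,[13,-17,2],42],[1,[15,-19.5,2.5],49],[1,[16.5,-21.5,3],56],[1,[17.5,-22.9,3.6],63],[1,[17.5,-22.9,3.6],69],[1,[17.5,-22.9,3.6],75],[1,[17.5,-22.9,3.6],80],[1,[17.5,-22.9,3.6],81.8],[1,[17.5,-22.9,3.6],81.8],[1,[17.5,-22.9,3.6],81.8]]' 12; python3 -c "
from h import *
plan((.443,.08,.30),90)"
```

```text
clock: 38.65
tool_pos: [0.4429, 0.0802, 0.3001]
eef_rot: [0.707, 0.707, -0.0, 0.0]
contact_force: [0.4, -0.2, -1.3]
opening: 0.561
shift [-0.02  0.01  0.01] turn -0.0 heading 90.0 q7 -0.83
```

```bash
python3 -m inch '[[1,[0,0,0],0],[1,[0.5,0,0],0],[1,[1,0,0],0],[1,[-4,0,-1.5],0],[1,[-9,0,-2],0],[1,[-13,0,-2],0],[1,[-16,0,-2],0],[1,[-18,0,-2],0],[1,[-19.3,0,-2],0],[1,[-20,0,-2],0],[1,[-20,0,-2],0]]' 3; python3 -c "
from h import *
big(None,(180,60,250,200),3,'pics/x_side.png','side')
im=viewer.snapshot('wrist'); cv2.imwrite('pics/x.png',im[:,:,::-1])"
```

```text
clock: 39.75
tool_pos: [0.4428, -0.1199, 0.3199]
eef_rot: [0.708, 0.706, 0.0, -0.0]
contact_force: [-0.4, 0.6, -1.6]
opening: 0.566
```

View pics/x_side.png

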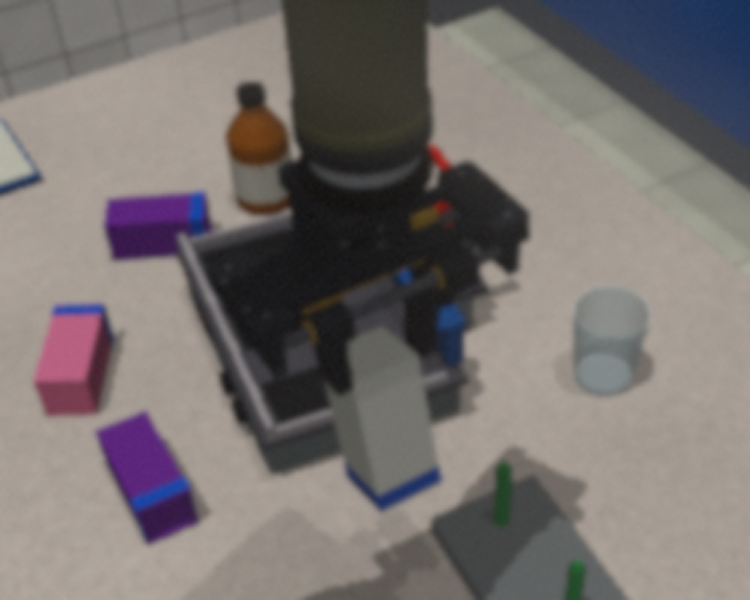

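View pics/x.png

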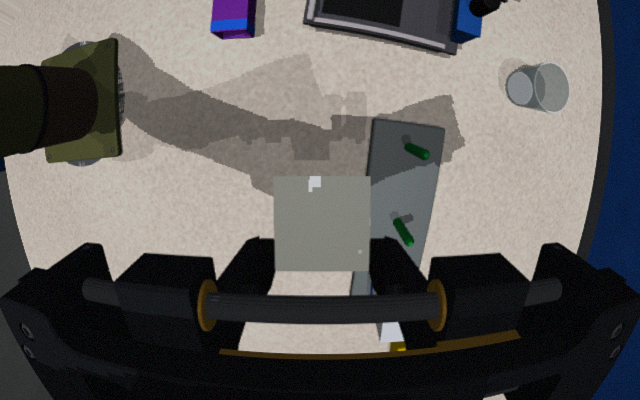

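```bash
python3 -m inch '[[1,[0,0,3],0],[1,[0,0,7],0],[1,[0,0,11],0],[1,[0,0,14],0],[1,[0,0,16],0],[1,[0,0,17.5],0],[1,[0,0,18.5],0],[1,[0,0,19.2],0],[1,[0,0,19.7],0],[1,[0,0,20.2],0],[1,[0,0,20.4],0],[1,[0,0,20.4],0]]' 3; python3 -c "
from h import *
big(None,(240,140,180,200),3,'pics/y_side.png','side')
im=viewer.snapshot('wrist'); cv2.imwrite('pics/y.png',im[:,:,::-1])"
```

```text
clock: 41.05
tool_pos: [0.4429, -0.12, 0.1161]
eef_rot: [0.708, 0.706, 0.0, 0.0]
contact_force: [0.0, -0.3, 0.8]
opening: 0.569
```

View pics/y_side.png

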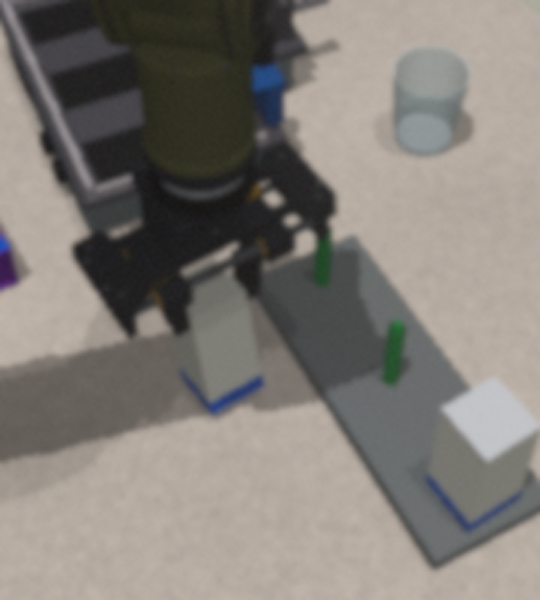

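View pics/y.png

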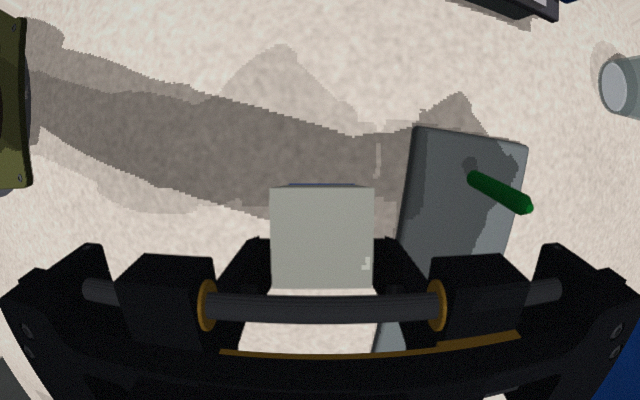

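```bash
python3 -m inch '[[1,[0,0,0.1],0],[1,[0,0,0.2],0],[1,[0,0,0.2],0]]' 3; python3 -m inch '[[0.3,[0,0,0],0],[0.3,[0,0,0],0],[0.3,[0,0,0],0],[0.3,[0,0,-1.5],0],[0.3,[0,0,-3.5],0],[0.3,[0,0,-4],0],[0.3,[0,0,-4],0]]' 3;python3 -c "
from h import *
im=viewer.snapshot('wrist'); cv2.imwrite('pics/z.png',im[:,:,::-1]);np.savez('h.npz',**viewer.camera_params('wrist'))"
```

```text
clock: 41.45
tool_pos: [0.4428, -0.12, 0.1141]
eef_rot: [0.708, 0.706, 0.0, 0.0]
contact_force: [-0.6, -0.1, 4.2]
opening: 0.565
clock: 42.15
tool_pos: [0.4431, -0.1201, 0.1544]
eef_rot: [0.708, 0.706, 0.0, 0.001]
contact_force: [-0.1, -0.0, 0.2]
opening: 0.699
```

View pics/z.png

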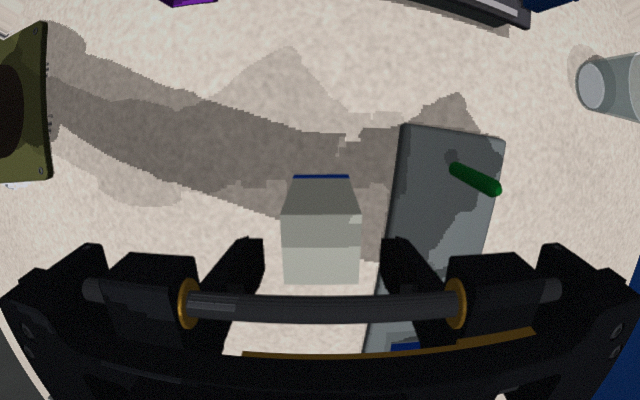

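Upright on the bench, with the top face spanning about (281,214) to (360,283).

```bash
python3 -c "
from h import *
d=np.load('h.npz')
P=[onz(q,.11,d) for q in [(281,215),(361,214),(359,283),(284,283)]]
print(np.round(P,4)); c=np.mean(P,0);print(c)
print(projw([[.5695,-.096,.02],[.5695,-.096,.1]],d))
plan((c[0],c[1],.0915),90)"
```

```text
[[ 0.418  -0.1098  0.11  ]
 [ 0.4665 -0.1093  0.11  ]
 [ 0.4675 -0.1584  0.11  ]
 [ 0.4175 -0.1583  0.11  ]]
[ 0.44239086 -0.13396676  0.11      ]
[[457.59865839 166.87923926]
 [502.16235708 189.25284087]]
shift [-1.38 -0.03  6.23] turn -0.1 heading 89.9 q7 -0.69
```

```bash
python3 -m inch '[[0.3,[-1.4,0,2],0],[0.3,[-1.4,0,5],0],[0.3,[-1.4,0,6.3],0],[0.3,[-1.4,0,6.3],0],[1,[-1.4,0,6.3],0],[1,[-1.4,0,6.3],0],[1,[-1.4,0,6.3],0],[1,[-1.4,0,6.3],0],[1,[-1.4,0,6.3],0]]' 15; python3 -m inch '[[1,[0,0,-3],0],[1,[0,0,-7],0],[1,[0,0,-11],0],[1,[0,0,-13.5],0],[1,[0,0,-13.5],0],[1,[1,3,-13.5],0],[1,[2.3,6.5,-13.5],0],[1,[3.7,10,-13.5],0],[1,[3.7,12.4,-13.5],0],[1,[3.7,12.4,-13.5],0],[1,[3.7,12.4,-13.5],0],[1,[3.7,12.4,-13.5],0]]' 15;python3 -c "
from h import *
plan((.567,-.0972,.112),90)
im=viewer.snapshot('wrist'); cv2.imwrite('pics/aa.png',im[:,:,::-1])
big(None,(280,160,180,200),3,'pics/aa_side.png','side')
d=viewer.camera_params('wrist');print(projw([[.567,-.0972,.02],[.5575,-.212,.02],[.5575,-.212,.1]],d))
"
```

```text
clock: 43.1
tool_pos: [0.4428, -0.1341, 0.0913]
eef_rot: [0.708, 0.706, 0.0, 0.0]
contact_force: [0.1, 0.3, -1.3]
opening: 0.568
clock: 44.3
tool_pos: [0.5651, -0.0977, 0.225]
eef_rot: [0.708, 0.706, -0.001, -0.001]
contact_force: [0.2, 0.2, -1.3]
opening: 0.565
shift [ 0.06  0.22 11.3 ] turn -0.1 heading 89.9 q7 -0.49
[[323.27577494 173.96751678]
 [315.65177584 265.23978758]
 [314.19832688 303.08515628]]
```

View pics/aa_side.png

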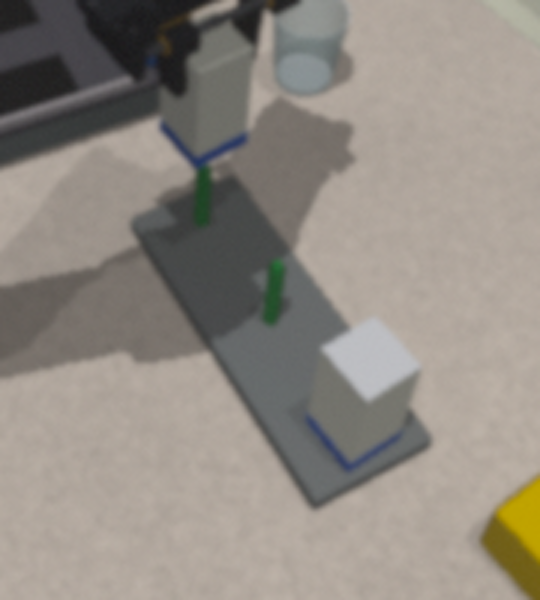

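View pics/aa.png

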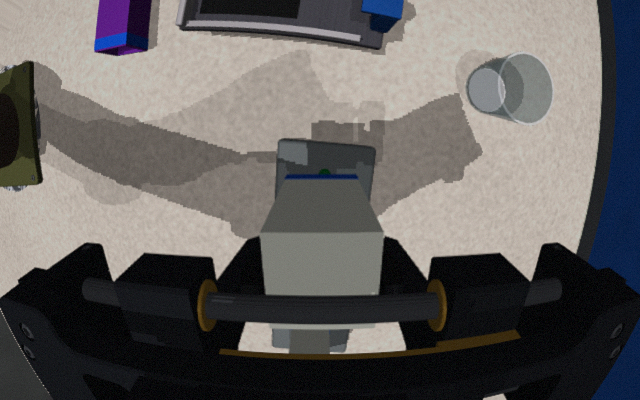

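Peg foot seen at (324,173), predicted at (323,174), so it is aligned. Lowering.

```bash
python3 -m inch '[[1,[0,0.2,2],0],[1,[0,0.2,4],0],[1,[0,0.2,6],0],[1,[0,0.2,6],0]]' 15; python3 -m inch '[[1,[0,0,2],0],[1,[0,0,3.5],0],[1,[0,0,4.5],0],[1,[0,0,5],0],[1,[0,0,5.4],0],[1,[0,0,5.5],0],[1,[0,0,5.5],0]]' 15
```

```text
clock: 44.8
tool_pos: [0.5664, -0.098, 0.1639]
eef_rot: [0.708, 0.706, -0.002, -0.002]
contact_force: [-0.7, -0.6, -0.9]
opening: 0.568
clock: 45.5
tool_pos: [0.5691, -0.0971, 0.1114]
eef_rot: [0.708, 0.706, 0.0, 0.0]
contact_force: [1.3, -0.8, -1.2]
opening: 0.563
```

```bash
python3 -m inch '[[1,[0,0,0.1],0],[1,[0,0,0.2],0],[1,[0,0,0.2],0]]' 15; python3 -m inch '[[0.3,[0,0,0],0],[0.3,[0,0,0],0],[0.3,[0,0,0],0],[0.3,[0,0,-3],0],[0.3,[0,0,-7],0],[0.3,[0,0,-11],0],[0.3,[0,0,-15],0],[0.3,[0,0,-15],0]]' 15;python3 -c "
from h import *
big(None,(200,80,240,260),2.3,'pics/ab_side.png','side')
im=viewer.snapshot('wrist'); cv2.imwrite('pics/ab.png',im[:,:,::-1]);np.savez('h.npz',**viewer.camera_params('wrist'))
plan((.46,.1,.3),81.1)"
```

```text
clock: 45.8
tool_pos: [0.5691, -0.0971, 0.1112]
eef_rot: [0.708, 0.706, 0.0, 0.001]
contact_force: [-4.1, -0.1, 15.0]
opening: 0.566
clock: 46.6
tool_pos: [0.572, -0.0963, 0.2642]
eef_rot: [0.708, 0.706, 0.004, 0.004]
contact_force: [0.5, 0.4, -0.4]
opening: 0.699
shift [ 19.71 -10.94  -4.08] turn 8.8 heading 89.9 q7 -0.46
```

View pics/ab_side.png

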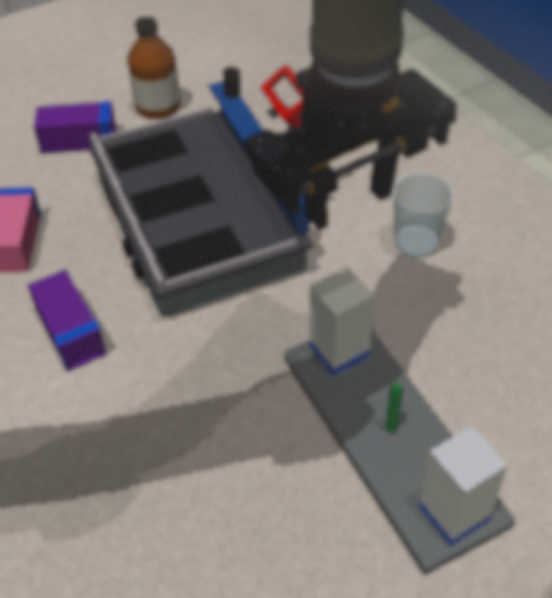

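View pics/ab.png

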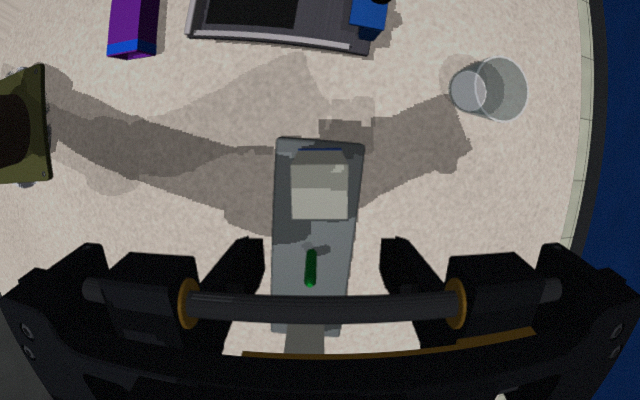

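```bash
python3 -c "
from h import *
plan((.6235,.087,.22),81.1);"
```

```text
shift [18.46  5.4   3.95] turn 8.8 heading 89.9 q7 -0.46
```

```bash
python3 -m inch '[[0.3,[4,1,-1],3],[0.3,[9,2,-1],8.8],[0.3,[13.5,3.5,-1],8.8],[0.3,[18,5,-1],8.8],[0.3,[18.5,5.4,2],8.8],[0.3,[18.5,5.4,4],8.8],[0.3,[18.5,5.4,7],8.8],[0.3,[18.5,5.4,7],8.8],[0.3,[18.5,5.4,7],8.8]]' 20;python3 -c "
from h import *
plan((.6235,.087,.145),81.1)
im=viewer.snapshot('wrist'); cv2.imwrite('pics/ac.png',im[:,:,::-1])
d=viewer.camera_params('wrist');print(projw([[.6235,.087,.157]],d))"
```

```text
clock: 47.6
tool_pos: [0.6224, 0.0874, 0.1878]
eef_rot: [0.76, 0.65, -0.001, -0.001]
contact_force: [0.4, -0.6, 0.6]
opening: 0.7
shift [-0.02  0.13  4.28] turn -0.0 heading 81.1 q7 -0.89
[[322.21704346 239.68070599]]
```

View pics/ac.png

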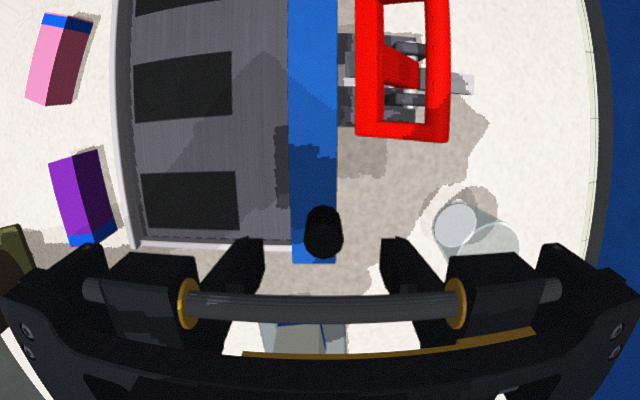

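```bash
python3 -m inch '[[0.3,[0,0.1,2],0],[0.3,[0,0.1,4.2],0],[0.3,[0,0.1,4.2],0],[0.8,[0,0.1,4.2],0],[1,[0,0.1,4.2],0],[1,[0,0.1,4.2],0],[1,[0,0.1,4.2],0],[1,[0,0.1,4.2],0],[1,[0,0.1,4.2],0]]' 20; python3 -m inch '[[1,[0,-0.5,0],0],[1,[0,-1.3,0],0],[1,[0,-2.1,0],0],[1,[0,-2.9,0],0],[1,[0,-3.7,0],0],[1,[0,-4.5,0],0],[1,[0,-5.2,0],0],[1,[0,-5.7,0],0],[1,[0,-6,0],0],[1,[0,-6.2,0],0],[1,[0,-6.2,0],0]]' 20;python3 -c "
from h import *
print(r.get_state()['tool_pos'],r.get_state()['contact_force'])"
```

```text
clock: 48.55
tool_pos: [0.6234, 0.0877, 0.1475]
eef_rot: [0.76, 0.65, -0.001, -0.0]
contact_force: [-3.5, 0.2, 4.8]
opening: 0.262
clock: 49.65
tool_pos: [0.564, 0.097, 0.1475]
eef_rot: [0.76, 0.65, 0.001, 0.001]
contact_force: [6.3, -0.9, 3.3]
opening: 0.269
[0.56396139 0.09698406 0.14746043] [ 6.28790813 -0.9165891   3.289049  ]
```

```bash
python3 -m inch '[[1,[0,-0.2,0],0],[1,[0,-0.4,0],0],[1,[0,-0.4,0],0]]' 20;python3 -c "
from h import *
print(r.get_state()['tool_pos'],r.get_state()['contact_force'])"
```

```text
clock: 49.95
tool_pos: [0.5638, 0.097, 0.1475]
eef_rot: [0.761, 0.649, 0.004, 0.003]
contact_force: [15.4, -3.2, -3.4]
opening: 0.264
[0.56376859 0.09700054 0.14752261] [15.44314052 -3.17830312 -3.38669853]
```

```bash
python3 -m inch '[[1,[0,0.4,0],0],[0.4,[0,0.4,0],0],[0.4,[0,0.4,0],0],[0.4,[0,0.4,0],0],[0.4,[0,0.4,-4],0],[0.4,[0,0.4,-8],0],[0.4,[0,0.4,-12],0],[0.4,[0,0.4,-12],0],[0.7,[0,0.4,-12],0]]' 20;python3 -c "
from h import *
plan((.689,.1774,.24),81.1)"
```

```text
clock: 50.85
tool_pos: [0.5623, 0.0971, 0.2672]
eef_rot: [0.76, 0.65, -0.0, 0.0]
contact_force: [0.1, -0.6, -0.3]
opening: 0.534
shift [ 9.9  11.27  2.72] turn 0.0 heading 81.1 q7 -0.91
```

```bash
python3 -m inch '[[0.65,[4,4,0],0],[0.65,[7,8,0],0],[0.65,[9.9,11.3,0],0],[0.65,[9.9,11.3,0],0],[0.65,[9.9,11.3,2.5],0],[0.65,[9.9,11.3,2.5],0],[0.65,[9.9,11.3,2.5],0]]' 20;python3 -c "
from h import *
plan((.689,.1774,.1785),81.1)
im=viewer.snapshot('wrist'); cv2.imwrite('pics/ad.png',im[:,:,::-1])
d=viewer.camera_params('wrist')
for q in [(325,165),(325,262)]: print(onz(q,.19,d))"
```

```text
clock: 51.55
tool_pos: [0.6885, 0.1766, 0.2403]
eef_rot: [0.76, 0.65, -0.002, -0.0]
contact_force: [-0.2, -0.3, 0.1]
opening: 0.355
shift [0.11 0.06 6.18] turn 0.0 heading 81.1 q7 -0.87
[0.69727939 0.2154632  0.19      ]
[0.68736458 0.15074366 0.19      ]
```

View pics/ad.png

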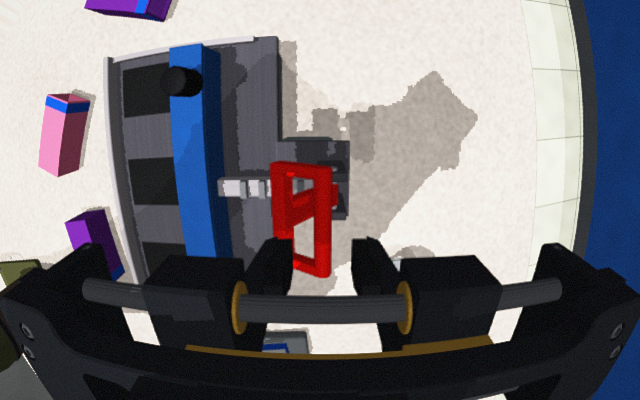

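```bash
python3 -m inch '[[0.72,[0.1,0,2],0],[0.72,[0.1,0,4],0],[0.72,[0.1,0,6],0],[0.72,[0.1,0,6],0],[1,[0.1,0,6],0],[1,[0.1,0,6],0],[1,[0.1,0,6],0],[1,[0.1,0,6],0]]' 20;python3 -c "
from h import *
plan((.6321,.1867,.1398),81.1)
im=viewer.snapshot('wrist'); cv2.imwrite('pics/ae.png',im[:,:,::-1])"
```

```text
clock: 52.4
tool_pos: [0.6902, 0.1784, 0.1836]
eef_rot: [0.76, 0.65, 0.0, 0.0]
contact_force: [-3.2, -0.4, 5.8]
opening: 0.128
shift [-0.09 -5.87  4.37] turn -0.0 heading 81.1 q7 -0.91
```

View pics/ae.png

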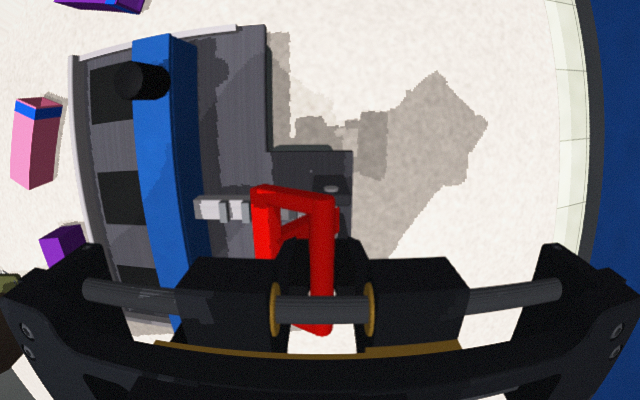

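```bash
python3 -m inch '[[1,[0,-0.35,0.03],0],[1,[0,-0.73,0.1],0],[1,[0,-1.44,0.28],0],[1,[0,-2.13,0.52],0],[1,[0,-2.8,0.83],0],[1,[0,-3.42,1.21],0],[1,[0,-4.01,1.65],0],[1,[0,-4.56,2.14],0],[1,[0,-5.05,2.69],0],[1,[0,-5.48,3.28],0],[1,[0,-5.85,3.91],0],[1,[0,-5.85,4.1],0],[1,[0,-5.85,4.1],0]]' 20;python3 -c "
from h import *
plan((.6321,.1867,.1398),81.1)
im=viewer.snapshot('wrist'); cv2.imwrite('pics/af.png',im[:,:,::-1])"
```

```text
clock: 53.75
tool_pos: [0.6322, 0.1875, 0.1402]
eef_rot: [0.76, 0.65, 0.0, -0.0]
contact_force: [5.9, -0.5, -2.6]
opening: 0.121
shift [-0.08  0.    0.04] turn -0.0 heading 81.1 q7 -1.04
```

View pics/af.png

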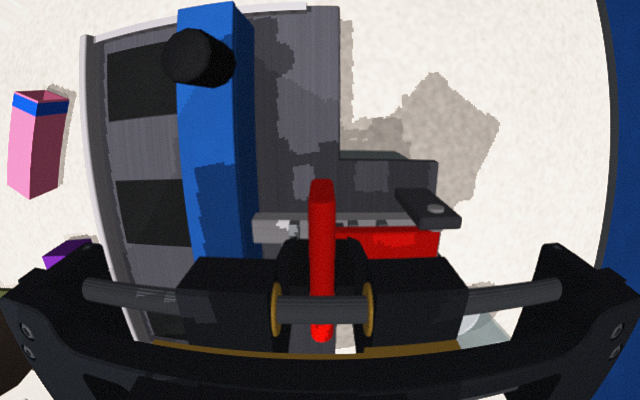

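```bash
python3 -m inch '[[1,[0,0,0.2],0],[1,[0,0,0.5],0],[1,[0,0,0.5],0]]' 20; python3 -m inch '[[0.76,[0,0,-0.3],0],[0.76,[0,0,-0.3],0],[0.76,[0,0,-0.3],0],[0.76,[0,0,-2.5],0],[0.8,[0,0,-5],0],[1,[0,0,-5],0],[1,[0,0,-5],0],[1,[0,0,-5],0],[1,[0,0,-5],0]]' 20; python3 -c "
from h import *
im=viewer.snapshot('wrist'); cv2.imwrite('pics/ag.png',im[:,:,::-1])
d=viewer.camera_params('wrist')
for z in (.146,.152): print(projw([[.633,.187,z]],d))"
```

```text
clock: 54.1
tool_pos: [0.6322, 0.188, 0.1384]
eef_rot: [0.76, 0.65, 0.001, 0.0]
contact_force: [-0.7, -3.0, 14.3]
opening: 0.118
clock: 55.0
tool_pos: [0.6314, 0.187, 0.1845]
eef_rot: [0.76, 0.65, -0.001, -0.0]
contact_force: [0.3, 0.4, -0.7]
opening: 0.003
[[323.96825627 233.7722675 ]]
[[324.02300436 237.84249585]]
```

View pics/ag.png

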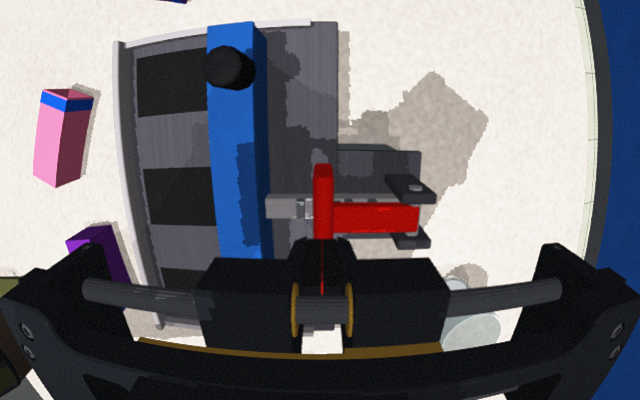

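```bash
python3 -m inch '[[1,[0,0,1],0],[1,[0,0,1.7],0],[1,[0,0,1.9],0],[1,[0,0,2.1],0],[1,[0,0,2.1],0]]' 20
```

```text
clock: 55.55
tool_pos: [0.6317, 0.1872, 0.1661]
eef_rot: [0.76, 0.65, -0.001, 0.0]
contact_force: [-3.5, -2.6, 10.4]
opening: 0.003
```

```bash
python3 -m inch '[[1,[0,0,0],0],[1,[0,0,-4],0],[1,[0,0,-9],0],[1,[0,0,-14],0],[1,[0,0,-18],0],[0.6,[0,-4,-20],0],[0.6,[0,-9,-20],0],[0.6,[0,-13,-20],0],[0.6,[0,-13,-20],0],[0.6,[0,-13,-20],0],[0.6,[0,-13,-20],0]]' 20;python3 -c "
from h import *
im=viewer.snapshot('wrist'); cv2.imwrite('pics/ah.png',im[:,:,::-1]);np.savez('h.npz',**viewer.camera_params('wrist'))
big(None,(140,60,300,270),2.2,'pics/ah_side.png','side')
big(None,(140,110,350,140),2.2,'pics/ah_top.png','top')"
```

```text
clock: 56.65
tool_pos: [0.5051, 0.2071, 0.3647]
eef_rot: [0.761, 0.649, 0.0, 0.0]
contact_force: [0.4, -0.4, 1.1]
opening: 0.398
```

View pics/ah.png

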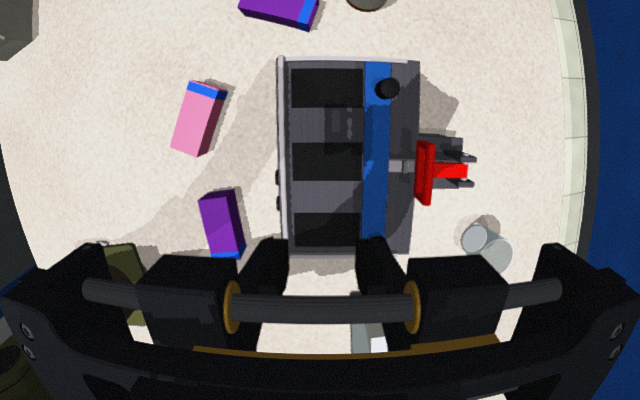

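View pics/ah_side.png

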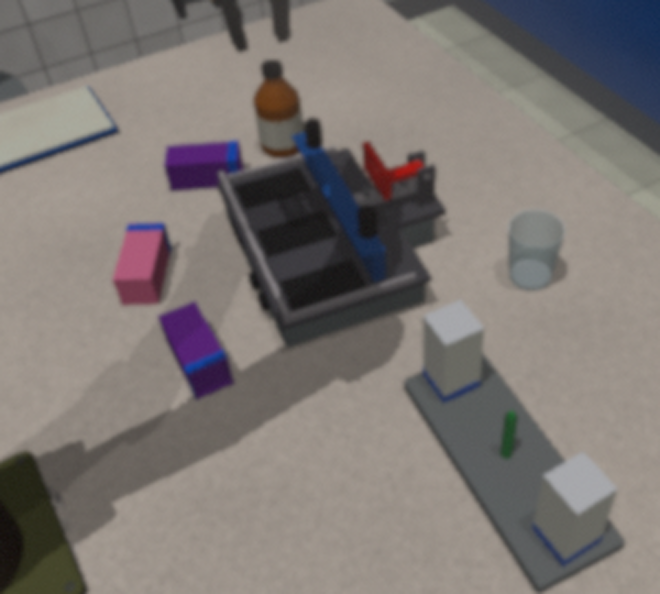

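View pics/ah_top.png

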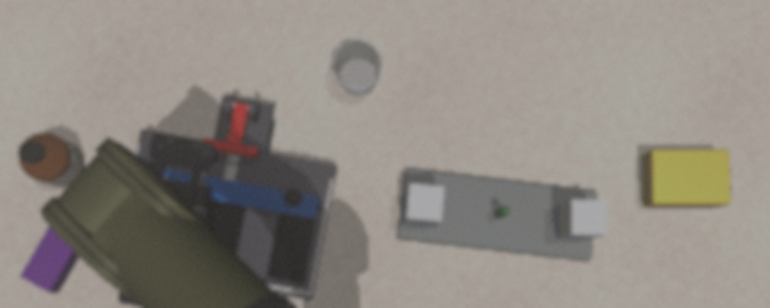

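```bash
python3 -c "
from h import *
print(r.finish_job())"
```

```text
the job is handed in; nothing more can be done
None
```

The job is done and handed in, at about 57 s of the 210 s allowed. `finish_job` gave no verdict.

**What I did**
1. I lifted the pawl to about 1.0 rad and slid the bar back about 59 mm.
2. There were two jars, in the outer bays; the middle bay was empty.
3. The tool can only point down, so I pinched each jar lightly at its closed end and swung it mouth-down. I then stood it on the bench and gripped it again squarely.
4. I set one jar over each end peg of the rack, leaving the middle peg free.
5. I pushed the bar back to its stop and lowered the pawl along its arc.

**Last checks**
- **Jars:** both stand upright over their pegs with the blue rim on the slab, and all bays are empty.
- **Bar:** it did not move under a 15 N push, and its knobs are within about a pixel of where they started in the side picture.
- **Pawl:** the handle top is at 152 mm, its fully-down height. It resisted about 14 N while gripped and 10 N pressed from above.
- **Bystanders:** the reagent bottle, beaker and tip box look unmoved in the final pictures.

None of these checks failed or disagreed. Contact forces read at the end of each move peaked at about 15 N.

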